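Pack the vaccine transport box

TASK

Pack the blue transport box for the outreach clinic: first lay the turquoise cold pack flat in the bottom, then the grey separator tray on top of it with its grip rib up, then stand the white vial carton in the tray's large pocket and lay the green temperature logger screen up in the small pocket, and last put the lid on, fully home. Keep the carton upright the whole time and never let it touch the cold pack; do not disturb the two loose blue-capped vials or the ointment tube.

Things in the scene. Friction and masses are not known exactly. Their poses are not given: they have to be found in the camera images.
- transport_box: Open insulated box, blue shell, white lining, fixed on the worktop; outside 130 (x) x 174 (y) x 64 (z) mm. Origin: centre of the underside, z up. Cavity centred, 94 (x) x 138 (y) mm, 48 deep, floor 16 above the origin, upright 18 mm walls. The same after half a turn; all contents lie with x along the box's x, either way round.
- box_lid: Blue lid, 130 (x) x 174 (y) mm, 200 g, right way up. Origin: centre of the lowest face, the foot of 2 white ribs along y (8 mm below the lid's rim) that enter the box's cavity with 3 mm to spare; home, it is 56 above the box origin, either way round. Hollow below. Dark handle bar along y, centred: 16 wide (x), 100 long, at z 60 to 74; lid top below it z 51, feet at y +-40.
- cold_pack: Turquoise hard cold pack lying flat, 84 (x) x 128 (y) x 24 (z) mm, about 250 g. Waisted: a finger notch 38 mm long (y) in the middle of both long sides leaves it 44 mm wide (x) there; grip across this waist (along x). Origin: centre of the underside, z up. In the box's cavity it has 5 mm to spare on each side.
- separator_tray: Grey tray lying flat, 84 (x) x 128 (y) mm, 70 g. Origin: centre of the underside, z up. 4 mm plate; ridges to z 9 round 2 pockets: large 53 (x) x 68 (y), centre y +26; small 53 x 42, centre y -39 (x 0; floors z 4). Between them the grip rib, yellow edge: 10 thick (y), 52 long (x), centre x 0, y -13, top z 26; grip it along y. In the box it lies on the cold pack, 5 mm to spare each side.
- vial_carton: Small closed white carton of vaccine vials, upright, 43 (x) x 58 (y) x 41 (z) mm, about 60 g. Origin: centre of the underside (within 1 mm), z up. Grip across x. Goes in the tray's large pocket, its 58 mm side along the tray's y, either way round.
- logger: Green temperature logger lying screen up, 43 (x) x 32 (y) x 18 (z) mm, 45 g. Origin: centre of the underside, z up. Goes in the tray's small pocket, its 43 mm side along the tray's x, either way round. Grip across x so that the fingers clear the tray's rib.
- loose_vial_a: Bystander: a loose glass vial with a blue cap, 21 mm across, 38 mm high, standing upright. Origin: centre of the underside.
- loose_vial_b: Bystander: a second loose glass vial with a blue cap, the same size, standing upright beside the first. Origin: centre of the underside.
- ointment: Bystander: a small white ointment tube with a dark red cap, lying flat, 21 x 64 x 13 mm. Origin: centre of the underside.

How it is judged (in metres and radians):
On the way, in this order (a step that is already met when the one before it is completed fails the run):
1. the cold pack lies flat on the bottom of the box (horizontal distance between cold_pack and transport_box below 0.012 m and z of cold_pack in the frame of transport_box between 0.012 and 0.02 m and angle between cold_pack's own z axis and vertical below 0.07 rad), for 0.2 s.
2. the separator tray lies flat on the cold pack in the box (all of step 1 and horizontal distance between separator_tray and transport_box below 0.012 m and z of separator_tray in the frame of transport_box between 0.036 and 0.044 m and angle between separator_tray's own z axis and vertical below 0.07 rad), for 0.2 s.
3. the carton stands in the large pocket and the logger lies in the small pocket of the tray in the box (all of step 2 and x of vial_carton in the frame of separator_tray between -0.01 and 0.01 m and y of vial_carton in the frame of separator_tray between 0.016 and 0.036 m and z of vial_carton in the frame of separator_tray between 0.001 and 0.008 m and angle between each of vial_carton, logger's own z axis and vertical below 0.1 rad and x of logger in the frame of separator_tray between -0.01 and 0.01 m and y of logger in the frame of separator_tray between -0.049 and -0.029 m and z of logger in the frame of separator_tray between 0.0005 and 0.0075 m), for 0.2 s.
At the end, for the whole second after the job is handed in: Pack flat on the box floor, tray right way up flat on it (each within 12 mm of centre, 4 mm in height); carton upright, logger screen up in their pockets (10 mm of the pocket centre, 3.5 mm of its floor); lid level and home on the box (8 mm of centre, 4 mm in height); all at rest (all of step 3 and horizontal distance between box_lid and transport_box below 0.008 m and z of box_lid in the frame of transport_box between 0.052 and 0.06 m and angle between box_lid's own z axis and vertical below 0.05 rad and linear speed of each of cold_pack, separator_tray, vial_carton, logger, box_lid below 0.02 m/s); the robot touches nothing.
It fails at once if the vial carton is tipped by more than about 35 degrees (angle between vial_carton's own z axis and vertical above 0.6 rad).
It fails at once if the vial carton touches the cold pack (contact force between vial_carton and cold_pack above 0.1 N).
It fails at once if a loose vial or the ointment tube is shifted by more than 20 mm or a vial is knocked over (distance of any of loose_vial_a, loose_vial_b, ointment from where it was at the start of the episode above 0.02 m or angle between any of loose_vial_a, loose_vial_b's own z axis and vertical above 0.5 rad).
It also fails if it takes over 147 s, if anything falls off the work surface, if the arm or the gripper's body presses on something with over 40 N, if the wrist force passes 120 N, or if a joint passes its speed limit or range.

ROBOT

A 6-joint arm with a two-finger parallel gripper is mounted at the origin on a cart in front of the work surface, level with it; the furniture and walls round the work are solid. World frame = base frame: x ahead of the robot, y to its left, z up, the work surface at z = 0. Lengths are in m, angles in degrees, forces in N, time in s.
With the tool pointing down it reaches from about 0.35 to 0.875 m from the base axis. Payload 4.2 kg.
Tool frame: the origin (TCP) lies on the centre line of the jaws, within the pads' length; the fingertips stand 25 mm ahead of it and the grasp point (between the pads) lies 6 mm ahead of it (finger_overhang is the distance from the TCP to the fingertips, in m); z points along the fingers, y is the line along which they close (so a half turn about z gives the same grasp; the last joint's range is limited). The gripper opens to 87 mm and grips with 3 to 60 N. Pads are 19 mm wide; open, the fingers measure 117 mm over their backs; the gripper's body (75 mm by 190 mm) begins 51 mm behind the grasp point.
Start: joints at [89.874, 22.042, 0.453, 0, -68.411, -14.817], TCP at [0.161, 0.604, 0.248] pointing down, gripper open.
Joint ranges: [-179.83, 179.83], [-69.29, 118.12], [-61.27, 80.66], [-181.25, 117.63], [-171.15, -9.14], [-177.46, 177.46]. Speed limits (degrees/s): [159.86, 159.86, 180, 180, 180, 180].

INTERFACE

Orientations are given as a 3x3 rotation matrix whose columns are the frame's x, y, z axes.
In Python, from station import sense, capture, finish_job, spot_in, tip_of, finger_overhang gives the robot as it stands. The module is installed in compiled form; this text tells all that it offers.
- The arm moves only by the tool servo_tool, never from a script. Its arguments are lists of equal length, an entry for each row: "slide": the shift along the tool's x, y, z in m, a list of three; "spin": the turn about the tool's z in degrees; "grip": the closure, from 0 (fully open) to 1 (shut). A call has exactly 5 rows; each row is the pose to reach, as a shift and turn from the pose commanded when the call began, along the tool's axes at that moment; what a row does not reach only later rows make up. A row lasts 1/12 s, in which the tool goes at most 41.7 mm and 7.16 degrees, less where a joint would pass 70% of its speed; a pose out of reach is approached as far as the arm can. A call with a gripper value outside its range is refused whole. The fingers move at their own pace and stop on an object; the grip force is fixed at half the most. Time passes only in rows, so rows that repeat a pose let the fingers close, or fill a call up. It gives the time, the measured TCP pose, the force, the opening and the grip force at its end, in the units of the state.
- sense(): the state, without advancing time (a new reading comes with each control period).
- capture(name): name is "scene" or "top" or "wrist"; returns a dict with "pixels" (420x560x3 uint8, blue, green, red), "depth" (420x560 float32, m along the optical axis (not along the pixel's ray), 0 where there is no reading), "fx", "fy", "cx", "cy" (pixels), "R" (3x3) and "t" (3): a world point X has camera coordinates R X + t; the wrist camera has in their place "hand_eye" (4x4, takes a point from camera to tool coordinates, whose origin is the TCP and whose axes are the flange's). Camera axes: x right, y down, z forward; pixel columns grow to the right and rows downward; lengths in m; the calibration is good to about 2 mm. A picture is of the moment at which its call begins: read the wrist's pose just before it.
- finish_job(): hands the job in; it is judged then, once.
Trained networks look in the newest picture that a camera, given by its name, has taken for a name from the list of things; names that differ only in an ending like _2 or _b are one class to them, and where a whole thing is asked for, a point or a joint stands for the part that bears it (a point fixed in the world has none). Each returns a list of dicts, best first, with "conf" (0 to 1); they miss things now and then, are a little off and sometimes report something else, mostly with a low value. They report only what shows in the picture. A call takes as long as a camera call.
- spot_in(thing, camera): "point" ([x, y, z] in m, in world coordinates, good to about 4 mm: the middle of the surface that is visible of it).
- tip_of(thing, camera): "point" ([x, y, z] in m, in world coordinates, good to about 4 mm: a listed point, or the origin of a listed thing).
The state is a dict: "time_s": time; "joints": joint angles; "joint_velocities": joint speeds; "effort": joint torques, N m; "tcp_pos": TCP position; "ee_rot": TCP orientation; "wrist_force": force on the tool from outside, world axes, zero at the start; "moment": the same for the moment, N m; "gripper_width": opening from 0.0 (shut) to 1.0 (fully open); "gripper_force": force on a finger pad.
Only numpy, scipy, OpenCV 4.12 (cv2) and the standard library are available. Lean on these libraries where they do the work, as an engineer would, in place of code of your own. Each camera call takes 0.05 s, during which the arm holds its last target. There are 200 camera calls.

## Working session

There is one attempt and no reset: what is moved stays moved. The work goes in short steps, Python scripts to look and compute and a tool call to move; the robot and the scene stay as the last step left them, time stands still between calls to the robot, and variables do not carry over. Pictures are saved under pics/ and viewed, at most 14 in all, crops included, and the job is handed in when it is done.

Besides the shell and the picture viewer there is one more tool, called after "Emit:" by a JSON object that holds its "method" and its "body". servo_tool: Moves the arm, as the interface text tells. Its arguments: {"type":"object","properties":{"slide":{"type":"array"},"spin":{"type":"array"},"grip":{"type":"array"}},"required":["slide","spin","grip"]}

```bash
mkdir -p pics
cat > h.py <<'E'
import numpy as np, cv2
from station import *
def world(c, st=None):
    d=c["depth"]; v,u=np.mgrid[:420,:560]
    P=np.stack([(u-c["cx"])/c["fx"]*d,(v-c["cy"])/c["fy"]*d,d],-1)
    if "hand_eye" in c:
        H=np.array(c["hand_eye"]); P=P@H[:3,:3].T+H[:3,3]
        return P@np.array(st["ee_rot"]).T+np.array(st["tcp_pos"])
    return (P-np.array(c["t"]))@np.array(c["R"])
E
python3 - <<'E'
from h import *
np.set_printoptions(precision=4,suppress=True)
s=sense();print(s["time_s"],s["tcp_pos"],s["ee_rot"],s["gripper_width"],finger_overhang)
a=capture("top");b=capture("scene")
cv2.imwrite("pics/top.png",a["pixels"]);cv2.imwrite("pics/scene.png",b["pixels"])
np.savez("top.npz",W=world(a),I=a["pixels"]);np.savez("scene.npz",W=world(b),I=b["pixels"])
for n in "transport_box box_lid cold_pack separator_tray vial_carton logger loose_vial_a ointment".split():
    for cam in("top","scene"):
        print(n,cam,[(np.round(x["point"],3),round(x["conf"],2)) for x in tip_of(n,cam)[:3]],[(np.round(x["point"],3),round(x["conf"],2)) for x in spot_in(n,cam)[:2]])
E
```

```text
0.0 [0.161  0.6033 0.2465] [[ 0.9661 -0.2581 -0.0005]
 [-0.2581 -0.9661 -0.0022]
 [ 0.0001  0.0022 -1.    ]] 0.9973752240631293 0.025
transport_box top [(array([ 0.485, -0.346,  0.   ]), 0.83)] [(array([ 0.481, -0.347,  0.037]), 0.87)]
transport_box scene [(array([ 0.484, -0.343, -0.003]), 0.89)] [(array([ 0.478, -0.348,  0.04 ]), 0.92)]
box_lid top [(array([0.468, 0.324, 0.001]), 0.74)] [(array([0.465, 0.318, 0.05 ]), 0.77)]
box_lid scene [(array([0.466, 0.326, 0.004]), 0.97)] [(array([0.449, 0.291, 0.051]), 0.9)]
cold_pack top [(array([ 0.575, -0.092, -0.   ]), 0.82)] [(array([ 0.576, -0.092,  0.022]), 0.78)]
cold_pack scene [(array([ 0.58 , -0.092,  0.003]), 0.77), (array([0.372, 0.012, 0.   ]), 0.53)] [(array([ 0.399, -0.139,  0.04 ]), 0.66), (array([ 0.568, -0.103,  0.023]), 0.57)]
separator_tray top [(array([ 0.57 ,  0.1  , -0.001]), 0.74), (array([0.428, 0.161, 0.003]), 0.17)] [(array([0.569, 0.098, 0.007]), 0.85)]
separator_tray scene [(array([ 0.57 ,  0.095, -0.001]), 0.66)] [(array([0.564, 0.086, 0.004]), 0.85)]
vial_carton top [(array([ 0.409, -0.129,  0.003]), 0.79)] [(array([ 0.407, -0.129,  0.045]), 0.95)]
vial_carton scene [] [(array([ 0.402, -0.141,  0.039]), 0.92)]
logger top [] [(array([0.427, 0.159, 0.017]), 0.47)]
logger scene [(array([0.43, 0.16, 0.  ]), 0.66)] [(array([0.424, 0.15 , 0.015]), 0.65)]
loose_vial_a top [(array([ 0.45 , -0.016,  0.001]), 0.63), (array([ 0.466,  0.018, -0.002]), 0.38)] [(array([0.465, 0.02 , 0.041]), 0.52), (array([ 0.452, -0.016,  0.041]), 0.51)]
loose_vial_a scene [(array([ 0.453, -0.015,  0.004]), 0.69), (array([ 0.464,  0.02 , -0.   ]), 0.55)] [(array([ 0.448, -0.02 ,  0.024]), 0.65), (array([0.457, 0.012, 0.022]), 0.58)]
ointment top [(array([0.368, 0.014, 0.006]), 0.63), (array([0.471, 0.327, 0.001]), 0.37)] [(array([0.368, 0.008, 0.009]), 0.46)]
ointment scene [(array([0.371, 0.009, 0.   ]), 0.46)] [(array([0.369, 0.002, 0.006]), 0.45)]
```

View pics/top.png

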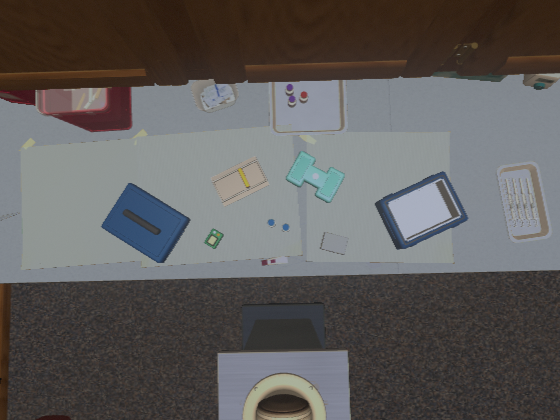

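View pics/scene.png

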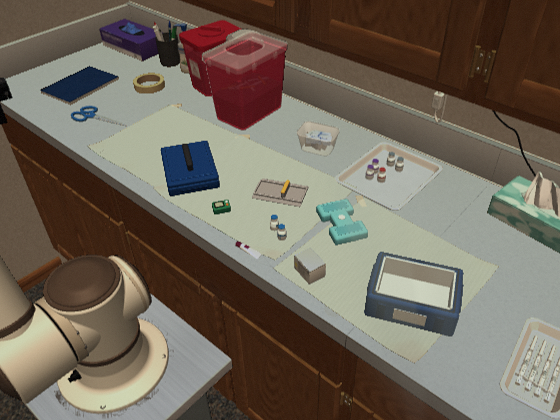

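```bash
cat > rect.py <<'E'
from h import *
def rect(W,I,c,r,zlo,zhi,color=None):
    m=(np.hypot(W[...,0]-c[0],W[...,1]-c[1])<r)&(W[...,2]>zlo)&(W[...,2]<zhi)
    if color is not None: m&=color(cv2.cvtColor(I,cv2.COLOR_BGR2HSV))
    m=m.astype(np.uint8); n,l,s,_=cv2.connectedComponentsWithStats(m)
    if n<2: return None
    k=1+np.argmax(s[1:,4]); P=W[l==k]
    (c0,(w,h),a)=cv2.minAreaRect((P[:,:2]*1000).astype(np.float32))
    if w<h: la=a+90
    else: la=a
    la=(la+90)%180-90
    return dict(c=np.round(np.array(c0)/1000,4),long=round(max(w,h),1),short=round(min(w,h),1),long_ang=round(la,1),z=round(float(np.median(P[:,2])),4),n=len(P))
E
python3 - <<'E'
from rect import *
d=np.load("top.npz");W,I=d["W"],d["I"]
print("box",rect(W,I,(.484,-.345),.13,.055,.075))
print("lid",rect(W,I,(.468,.323),.13,.03,.058))
print("bar",rect(W,I,(.468,.323),.1,.066,.09))
print("cold",rect(W,I,(.576,-.092),.1,.015,.035))
print("tray",rect(W,I,(.57,.1),.1,.003,.035))
print("rib",rect(W,I,(.57,.1),.1,.017,.035))
print("cart",rect(W,I,(.408,-.129),.06,.03,.055))
print("log",rect(W,I,(.428,.16),.05,.01,.035))
print("v",rect(W,I,(.451,-.016),.025,.02,.055),rect(W,I,(.466,.02),.025,.02,.055))
print("table",np.median(W[200:230,60:100,2]))
E
```

```text
box {'c': array([ 0.4806, -0.3404]), 'long': 173.9, 'short': 129.7, 'long_ang': -67.0, 'z': 0.0622, 'n': 1766}
lid {'c': array([0.4695, 0.3262]), 'long': 174.8, 'short': 130.3, 'long_ang': 57.4, 'z': 0.0502, 'n': 3574}
bar {'c': array([0.4699, 0.3268]), 'long': 100.4, 'short': 16.3, 'long_ang': 57.0, 'z': 0.0734, 'n': 286}
cold {'c': array([ 0.5746, -0.0921]), 'long': 128.0, 'short': 84.3, 'long_ang': 59.3, 'z': 0.0235, 'n': 1465}
tray {'c': array([0.5739, 0.1019]), 'long': 142.9, 'short': 97.7, 'long_ang': -65.2, 'z': 0.0052, 'n': 1250}
rib {'c': array([0.5767, 0.0854]), 'long': 50.2, 'short': 8.9, 'long_ang': 25.1, 'z': 0.0254, 'n': 83}
cart {'c': array([ 0.4082, -0.1317]), 'long': 58.7, 'short': 42.4, 'long_ang': 74.3, 'z': 0.041, 'n': 427}
log {'c': array([0.428 , 0.1638]), 'long': 42.9, 'short': 32.5, 'long_ang': -34.1, 'z': 0.018, 'n': 231}
v {'c': array([ 0.4504, -0.015 ]), 'long': 19.8, 'short': 17.2, 'long_ang': -1.5, 'z': 0.0346, 'n': 57} {'c': array([0.4621, 0.0203]), 'long': 19.7, 'short': 17.6, 'long_ang': 88.6, 'z': 0.0363, 'n': 57}
table 0.0012456558167163378
```

```bash
cat > plan.py <<'E'
from h import *
import json,sys
# plan.go([(x,y,z,phi),...]) -> chain of calls from the present measured pose; each <=0.2 m, <=35 deg
def wrap(a): return (a+180)%360-180
def go(wps,ds=.2,da=35):
    s=sense(); p=np.array(s["tcp_pos"]); R=np.array(s["ee_rot"]); ph=np.degrees(np.arctan2(R[1,0],R[0,0]))
    print("t",round(s["time_s"],2),"at",np.round(p,4),"phi",round(ph,2),"F",np.round(s["wrist_force"],1),"w",round(s["gripper_width"]*87,1),"gf",round(float(np.max(s["gripper_force"])),1),"j6",round(s["joints"][5]))
    for w in wps:
        q=np.array(w[:3]);f=w[3]
        n=max(1,int(np.ceil(max(np.linalg.norm(q-p)/ds,abs(wrap(f-ph))/da)-1e-6)))
        p0,f0=p.copy(),ph; D=wrap(f-f0)
        for k in range(1,n+1):
            t=p0+(q-p0)*k/n; tf=f0+D*k/n
            a=np.radians(ph); X=np.array([np.cos(a),np.sin(a),0]);Y=np.array([np.sin(a),-np.cos(a),0])
            d=t-p
            sl=np.round([d@X,d@Y,-d[2]],3); sp=round(-(tf-ph),1)
            print("slide",sl.tolist(),"spin",sp)
            p=p+sl[0]*X+sl[1]*Y-np.array([0,0,sl[2]]); ph=ph-sp
E
python3 -c "
from plan import *
go([(.5746,-.0921,.25,-120.7)])"
```

```text
t 1.7 at [0.1611 0.6039 0.2476] phi -14.94 F [ 0.9 -0.1 -0.4] w 87.0 gf 0.0 j6 -15
slide [0.116, 0.113, -0.0] spin 21.2
slide [0.149, 0.064, -0.001] spin 21.1
slide [0.161, 0.006, -0.0] spin 21.2
slide [0.153, -0.054, -0.001] spin 21.1
slide [0.124, -0.104, -0.0] spin 21.2
```

Emit:
{"method": "servo_tool", "body": {"slide": [[0.116,0.113,0],[0.116,0.113,0],[0.116,0.113,0],[0.116,0.113,0],[0.116,0.113,0]], "spin": [21.2,21.2,21.2,21.2,21.2], "grip": [0,0,0,0,0]}}

```text
time_s: 2.12
tcp_pos: [0.2458, 0.4595, 0.248]
ee_rot: [[0.805, -0.593, -0.001], [-0.593, -0.805, -0.002], [0.001, 0.002, -1.0]]
wrist_force: [-0.5, 0.7, 0.0]
gripper_width: 1.005
gripper_force: 0.0
```

Emit:
{"method": "servo_tool", "body": {"slide": [[0.149,0.064,0],[0.149,0.064,0],[0.149,0.064,0],[0.149,0.064,0],[0.149,0.064,0]], "spin": [21.1,21.1,21.1,21.1,21.1], "grip": [0,0,0,0,0]}}

```text
time_s: 2.53
tcp_pos: [0.328, 0.3207, 0.2478]
ee_rot: [[0.537, -0.844, -0.0], [-0.844, -0.537, -0.001], [0.001, 0.001, -1.0]]
wrist_force: [0.0, 1.1, -0.6]
gripper_width: 1.003
gripper_force: 0.0
```

Emit:
{"method": "servo_tool", "body": {"slide": [[0.161,0.006,0],[0.161,0.006,0],[0.161,0.006,0],[0.161,0.006,0],[0.161,0.006,0]], "spin": [21.2,21.2,21.2,21.2,21.2], "grip": [0,0,0,0,0]}}

```text
time_s: 2.95
tcp_pos: [0.4104, 0.1827, 0.2477]
ee_rot: [[0.194, -0.981, 0.0], [-0.981, -0.194, -0.001], [0.001, 0.0, -1.0]]
wrist_force: [0.7, -0.6, -0.2]
gripper_width: 0.999
gripper_force: 0.0
```

Emit:
{"method": "servo_tool", "body": {"slide": [[0.153,-0.054,0],[0.153,-0.054,0],[0.153,-0.054,0],[0.153,-0.054,0],[0.153,-0.054,0]], "spin": [21.1,21.1,21.1,21.1,21.1], "grip": [0,0,0,0,0]}}

```text
time_s: 3.37
tcp_pos: [0.4948, 0.0438, 0.2474]
ee_rot: [[-0.171, -0.985, 0.001], [-0.985, 0.171, -0.001], [0.001, -0.001, -1.0]]
wrist_force: [-0.3, -0.3, 1.3]
gripper_width: 1.001
gripper_force: 0.0
```

Emit:
{"method": "servo_tool", "body": {"slide": [[0.124,-0.104,0],[0.124,-0.104,0],[0.124,-0.104,0],[0.124,-0.104,0],[0.124,-0.104,0]], "spin": [21.2,21.2,21.2,21.2,21.2], "grip": [0,0,0,0,0]}}

```text
time_s: 3.78
tcp_pos: [0.577, -0.0959, 0.2466]
ee_rot: [[-0.515, -0.857, 0.0], [-0.857, 0.515, -0.001], [0.001, -0.001, -1.0]]
wrist_force: [0.8, 0.5, -0.4]
gripper_width: 1.001
gripper_force: 0.0
```

```bash
cat > wl.py <<'E'
from rect import *
def wrist(name):
    s=sense(); c=capture("wrist"); cv2.imwrite(f"pics/{name}.png",c["pixels"])
    return world(c,s),c["pixels"]
E
python3 - <<'E'
from wl import *; from plan import go
W,I=wrist("w1")
print("cold",rect(W,I,(.576,-.092),.1,.015,.035))
for x in tip_of("cold_pack","wrist")[:1]:print(x)
go([(.5746,-.0921,.07,-120.7),(.5746,-.0921,.028,-120.7)])
E
```

```text
cold {'c': array([ 0.5761, -0.093 ]), 'long': 126.7, 'short': 84.1, 'long_ang': 59.4, 'z': 0.0231, 'n': 9185}
{'point': [0.5756, -0.0892, 0.0019], 'conf': 0.62}
t 3.88 at [ 0.5747 -0.0926  0.2467] phi -120.84 F [-0.8  0.5 -0.2] w 86.8 gf 0.0 j6 -38
slide [-0.0, 0.0, 0.177] spin -0.1
slide [-0.0, 0.0, 0.042] spin -0.0
```

View pics/w1.png

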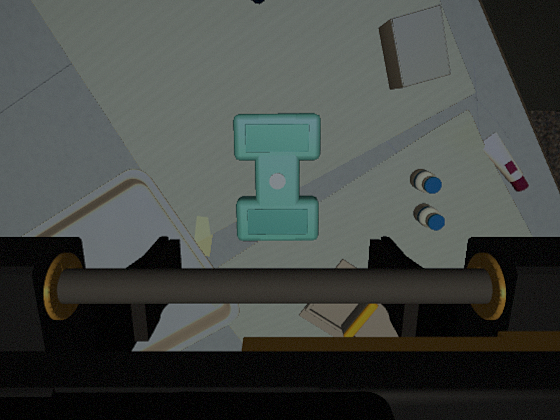

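Emit:
{"method": "servo_tool", "body": {"slide": [[0,0,0.177],[0,0,0.177],[0,0,0.177],[0,0,0.177],[0,0,0.177]], "spin": [0,0,0,0,0], "grip": [0.3,0.3,0.3,0.3,0.3]}}

```text
time_s: 4.3
tcp_pos: [0.5694, -0.0905, 0.0646]
ee_rot: [[-0.511, -0.86, -0.012], [-0.86, 0.511, 0.0], [0.006, 0.011, -1.0]]
wrist_force: [-1.3, 0.5, -1.6]
gripper_width: 0.734
gripper_force: 0.0
```

Emit:
{"method": "servo_tool", "body": {"slide": [[0,0,0.02],[0,0,0.04],[0,0,0.041],[0,0,0.041],[0,0,0.041]], "spin": [0,0,0,0,0], "grip": [0.3,0.3,0.3,1,1]}}

```text
time_s: 4.72
tcp_pos: [0.5756, -0.0914, 0.0316]
ee_rot: [[-0.51, -0.86, 0.003], [-0.86, 0.51, -0.0], [-0.001, -0.003, -1.0]]
wrist_force: [-1.5, 0.6, -0.6]
gripper_width: 0.616
gripper_force: 0.0
```

Emit:
{"method": "servo_tool", "body": {"slide": [[0,0,0],[0,0,0],[0,0,0],[0,0,0],[0,0,0]], "spin": [0,0,0,0,0], "grip": [1,1,1,1,1]}}

```text
time_s: 5.13
tcp_pos: [0.5758, -0.0918, 0.0316]
ee_rot: [[-0.511, -0.86, 0.004], [-0.86, 0.511, 0.0], [-0.002, -0.003, -1.0]]
wrist_force: [-0.5, 2.1, 6.5]
gripper_width: 0.503
gripper_force: 30.0
```

Emit:
{"method": "servo_tool", "body": {"slide": [[0,0,-0.01],[0,0,-0.04],[0,0,-0.07],[0,0,-0.1],[0,0,-0.12]], "spin": [0,0,0,0,0], "grip": [1,1,1,1,1]}}

```text
time_s: 5.55
tcp_pos: [0.5745, -0.0922, 0.1527]
ee_rot: [[-0.511, -0.859, 0.003], [-0.859, 0.511, 0.0], [-0.001, -0.002, -1.0]]
wrist_force: [0.6, 0.2, -1.8]
gripper_width: 0.504
gripper_force: 30.0
```

Run:
```python
from plan import go
go([(.4806,-.3404,.148,-67)],ds=.13)
```

```text
t 5.55 at [ 0.5745 -0.0922  0.1527] phi -120.75 F [ 0.6  0.2 -1.8] w 43.8 gf 30.0 j6 -38
slide [0.087, -0.015, 0.002] spin -17.9
slide [0.088, 0.012, 0.001] spin -17.9
slide [0.08, 0.038, 0.002] spin -17.9
```

Emit:
{"method": "servo_tool", "body": {"slide": [[0.01,-0.002,0],[0.03,-0.005,0],[0.055,-0.009,0],[0.075,-0.013,0],[0.087,-0.015,0]], "spin": [-3,-7,-11,-15,-17.9], "grip": [1,1,1,1,1]}}

```text
time_s: 5.97
tcp_pos: [0.5407, -0.1759, 0.1495]
ee_rot: [[-0.221, -0.975, -0.002], [-0.975, 0.221, 0.001], [-0.0, 0.002, -1.0]]
wrist_force: [0.3, -0.1, -2.4]
gripper_width: 0.499
gripper_force: 30.0
```

Emit:
{"method": "servo_tool", "body": {"slide": [[0.015,0.002,0],[0.035,0.005,0],[0.055,0.008,0],[0.075,0.01,0],[0.088,0.012,0]], "spin": [-3,-7,-11,-15,-17.9], "grip": [1,1,1,1,1]}}

```text
time_s: 6.38
tcp_pos: [0.5098, -0.2588, 0.1495]
ee_rot: [[0.09, -0.996, -0.002], [-0.996, -0.09, 0.001], [-0.001, 0.002, -1.0]]
wrist_force: [-0.3, -0.7, -2.7]
gripper_width: 0.5
gripper_force: 30.0
```

Emit:
{"method": "servo_tool", "body": {"slide": [[0.015,0.007,0],[0.035,0.017,0],[0.055,0.026,0],[0.075,0.036,0],[0.08,0.038,0]], "spin": [-3,-7,-11,-15,-17.9], "grip": [1,1,1,1,1]}}

```text
time_s: 6.8
tcp_pos: [0.4784, -0.3426, 0.1494]
ee_rot: [[0.39, -0.921, -0.002], [-0.921, -0.39, 0.001], [-0.001, 0.001, -1.0]]
wrist_force: [-0.5, 1.0, -2.5]
gripper_width: 0.502
gripper_force: 30.0
```

Run:
```python
from wl import *; from plan import go
W,I=wrist("w2")
print("box",rect(W,I,(.482,-.342),.13,.05,.075))
print("pack",rect(W,I,(.482,-.342),.13,.105,.17))
np.savez("w2.npz",W=W,I=I)
go([(.4806,-.3404,.09,-67),(.4806,-.3404,.049,-67)])
```

```text
box {'c': array([ 0.4937, -0.3691]), 'long': 134.5, 'short': 123.3, 'long_ang': 24.7, 'z': 0.0622, 'n': 10452}
pack {'c': array([ 0.4916, -0.3727]), 'long': 84.5, 'short': 63.6, 'long_ang': 22.9, 'z': 0.1409, 'n': 28241}
t 6.85 at [ 0.4786 -0.3425  0.1493] phi -67.01 F [ 0.7 -0.2 -2.7] w 43.5 gf 30.0 j6 43
slide [-0.001, -0.003, 0.059] spin -0.0
slide [-0.0, 0.0, 0.041] spin -0.0
```

View pics/w2.png

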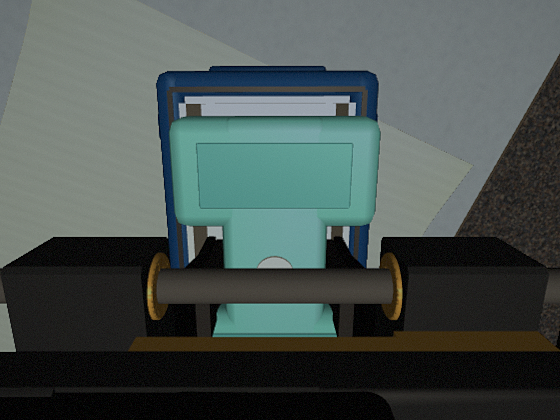

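Run:
```python
from h import *
def ext(W,zlo,zhi,c=(.4806,-.3404),a=23):
    ex=np.array([np.cos(np.radians(a)),np.sin(np.radians(a))]);ey=np.array([-ex[1],ex[0]])
    P=W[(W[...,2]>zlo)&(W[...,2]<zhi)&(np.hypot(W[...,0]-c[0],W[...,1]-c[1])<.13)][:,:2]-c
    return P@ex*1000,P@ey*1000
W=np.load("w2.npz")["W"]
x,y=ext(W,.056,.068); print("rim x",np.percentile(x,[0.3,99.7]),"y",np.percentile(y,[.3,99.7]))
m=y<-72; print("far wall x",np.percentile(x[m],[.5,99.5]))
m=(y>-60)&(y<-20); print("inner x", x[m&(x<0)].max() , x[m&(x>0)].min()); m=abs(x)<35; print("inner y far",y[m].max())
x,y=ext(W,.13,.15); print("pack x",np.percentile(x,[.3,99.7]),"y",np.percentile(y,[.3,99.7]))
T=np.load("top.npz")["W"]; x,y=ext(T,.056,.07); print("top rim",np.percentile(x,[.3,99.7]),np.percentile(y,[.3,99.7]))
m=abs(x)<35; print(y[m&(y<0)].max(),y[m&(y>0)].min()); m=abs(y)<50; print(x[m&(x<0)].max(),x[m&(x>0)].min())
```

```text
rim x [-62.86137523  65.96419336] y [-89.00876442  29.91889325]
far wall x [-61.269832   64.1610848]Traceback (most recent call last):
  File "<stdin>", line 9, in <module>
    return umr_maximum(a, axis, None, out, keepdims, initial, where)
ValueError: zero-size array to reduction operation maximum which has no identity
```

Run:
```python
from h import *
c=(.4806,-.3404);a=23
ex=np.array([np.cos(np.radians(a)),np.sin(np.radians(a))]);ey=np.array([-ex[1],ex[0]])
W=np.load("w2.npz")["W"];P=W[(W[...,2]>.13)&(W[...,2]<.15)&(np.hypot(W[...,0]-c[0],W[...,1]-c[1])<.13)][:,:2]-c
x,y=P@ex*1000,P@ey*1000;print("pack x",np.percentile(x,[.2,99.8]),"y",np.percentile(y,[.2,99.8]))
T=np.load("top.npz")["W"];P=T[(T[...,2]>.055)&(T[...,2]<.07)&(np.hypot(T[...,0]-c[0],T[...,1]-c[1])<.13)][:,:2]-c
x,y=P@ex*1000,P@ey*1000;print("top rim",x.min(),x.max(),y.min(),y.max())
from plan import go
go([(.482,-.3415,.09,-67),(.482,-.3415,.049,-67)])
```

```text
pack x [-43.53942075  38.78753348] y [-65.58244398  27.68198827]
top rim -64.89680282938605 64.87643077716258 -86.96426926174678 86.96224498884094
t 6.85 at [ 0.4786 -0.3425  0.1493] phi -67.01 F [ 0.7 -0.2 -2.7] w 43.5 gf 30.0 j6 43
slide [0.0, -0.003, 0.059] spin -0.0
slide [0.0, -0.0, 0.041] spin -0.0
```

Emit:
{"method": "servo_tool", "body": {"slide": [[0,-0.004,0.01],[0,-0.004,0.025],[0,-0.004,0.04],[0,-0.004,0.055],[0,-0.004,0.059]], "spin": [0,0,0,0,0], "grip": [1,1,1,1,1]}}

```text
time_s: 7.27
tcp_pos: [0.4827, -0.3371, 0.0873]
ee_rot: [[0.389, -0.921, -0.006], [-0.921, -0.389, 0.003], [-0.005, 0.004, -1.0]]
wrist_force: [-1.2, -0.5, -2.5]
gripper_width: 0.505
gripper_force: 30.0
```

Emit:
{"method": "servo_tool", "body": {"slide": [[0,0,0.01],[0,0,0.02],[0,0,0.03],[0,0,0.038],[0,0,0.041]], "spin": [0,0,0,0,0], "grip": [1,1,1,1,1]}}

```text
time_s: 7.68
tcp_pos: [0.4836, -0.3387, 0.048]
ee_rot: [[0.39, -0.921, -0.002], [-0.921, -0.39, 0.001], [-0.002, 0.002, -1.0]]
wrist_force: [-0.2, 0.1, -2.6]
gripper_width: 0.504
gripper_force: 30.0
```

Run:
```python
from plan import go
go([])
```

```text
t 7.68 at [ 0.4836 -0.3387  0.048 ] phi -67.07 F [-0.2  0.1 -2.6] w 43.9 gf 30.0 j6 42
```

Emit:
{"method": "servo_tool", "body": {"slide": [[0,0,0],[0,0,0],[0,0,0],[0,0,0],[0,0,0]], "spin": [0,0,0,0,0], "grip": [0.4,0.4,0.4,0.4,0.4]}}

```text
time_s: 8.1
tcp_pos: [0.4848, -0.3393, 0.0504]
ee_rot: [[0.39, -0.921, 0.002], [-0.921, -0.39, -0.001], [0.001, -0.001, -1.0]]
wrist_force: [-0.8, 0.1, -0.1]
gripper_width: 0.596
gripper_force: 0.0
```

Emit:
{"method": "servo_tool", "body": {"slide": [[0,0,-0.01],[0,0,-0.04],[0,0,-0.08],[0,0,-0.12],[0,0,-0.16]], "spin": [0,0,0,0,0], "grip": [0.4,0.4,0.4,0.4,0.4]}}

```text
time_s: 8.52
tcp_pos: [0.484, -0.3391, 0.2124]
ee_rot: [[0.39, -0.921, 0.001], [-0.921, -0.39, -0.001], [0.001, -0.0, -1.0]]
wrist_force: [1.4, -0.4, 0.0]
gripper_width: 0.603
gripper_force: 0.0
```

Run:
```python
from wl import *; from plan import go
W,I=wrist("w3")
tq=lambda h:(h[...,0]>75)&(h[...,0]<95)&(h[...,1]>60)
print("pack",rect(W,I,(.482,-.342),.1,.025,.06,tq))
print("box",rect(W,I,(.482,-.342),.13,.055,.075))
np.savez("w3.npz",W=W,I=I)
go([(.5767,.0854,.25,-155.2)])
```

```text
pack {'c': array([ 0.4844, -0.3395]), 'long': 126.1, 'short': 83.2, 'long_ang': -67.0, 'z': 0.0391, 'n': 11794}
box {'c': array([ 0.487 , -0.3521]), 'long': 152.3, 'short': 130.3, 'long_ang': -66.9, 'z': 0.0625, 'n': 10845}
t 8.57 at [ 0.488  -0.3417  0.2224] phi -66.92 F [ 1.6 -1.4  6.6] w 52.0 gf 0.0 j6 42
slide [-0.119, -0.083, -0.009] spin 29.4
slide [-0.145, -0.014, -0.009] spin 29.5
slide [-0.133, 0.06, -0.01] spin 29.4
```

View pics/w3.png

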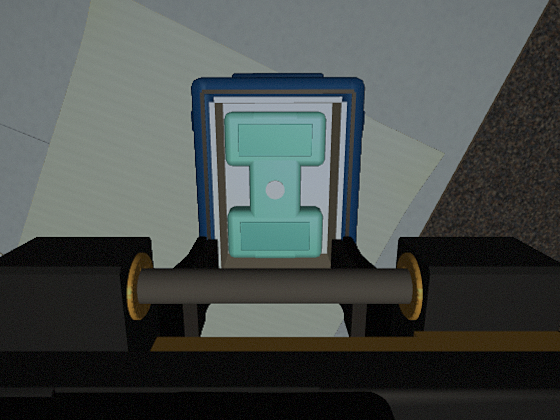

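Emit:
{"method": "servo_tool", "body": {"slide": [[-0.119,-0.083,-0.02],[-0.119,-0.083,-0.02],[-0.119,-0.083,-0.02],[-0.119,-0.083,-0.02],[-0.119,-0.083,-0.02]], "spin": [29.4,29.4,29.4,29.4,29.4], "grip": [0.4,0.4,0.4,0.4,0.4]}}

```text
time_s: 8.98
tcp_pos: [0.5157, -0.1933, 0.2318]
ee_rot: [[-0.112, -0.994, 0.004], [-0.994, 0.112, 0.0], [-0.001, -0.004, -1.0]]
wrist_force: [-0.6, -0.5, 0.7]
gripper_width: 0.598
gripper_force: 0.0
```

Emit:
{"method": "servo_tool", "body": {"slide": [[-0.145,-0.014,-0.009],[-0.145,-0.014,-0.009],[-0.145,-0.014,-0.009],[-0.145,-0.014,-0.009],[-0.145,-0.014,-0.009]], "spin": [29.5,29.5,29.5,29.5,29.5], "grip": [0.4,0.4,0.4,0.4,0.4]}}

```text
time_s: 9.4
tcp_pos: [0.5459, -0.0503, 0.24]
ee_rot: [[-0.587, -0.81, 0.004], [-0.81, 0.587, 0.001], [-0.003, -0.002, -1.0]]
wrist_force: [0.3, -0.3, -0.0]
gripper_width: 0.598
gripper_force: 0.0
```

Emit:
{"method": "servo_tool", "body": {"slide": [[-0.133,0.06,-0.01],[-0.133,0.06,-0.01],[-0.133,0.06,-0.01],[-0.133,0.06,-0.01],[-0.133,0.06,-0.01]], "spin": [29.4,29.4,29.4,29.4,29.4], "grip": [0.4,0.4,0.4,0.4,0.4]}}

```text
time_s: 9.82
tcp_pos: [0.5752, 0.0928, 0.2496]
ee_rot: [[-0.909, -0.417, 0.003], [-0.417, 0.909, 0.001], [-0.003, 0.0, -1.0]]
wrist_force: [0.6, -0.9, 0.0]
gripper_width: 0.602
gripper_force: 0.0
```

Emit:
{"method": "servo_tool", "body": {"slide": [[0,0,0],[0,0,0],[0,0,0],[0,0,0],[0,0,0]], "spin": [0,0,0,0,0], "grip": [0.4,0.4,0.4,0.4,0.4]}}

```text
time_s: 10.23
tcp_pos: [0.5739, 0.0873, 0.2488]
ee_rot: [[-0.909, -0.416, 0.0], [-0.416, 0.909, 0.0], [-0.0, -0.0, -1.0]]
wrist_force: [0.7, 0.1, -0.4]
gripper_width: 0.597
gripper_force: 0.0
```

Run:
```python
from wl import *; from plan import go
W,I=wrist("w4")
print("rib",rect(W,I,(.577,.085),.05,.016,.035))
print("tray",rect(W,I,(.571,.097),.1,.0035,.02))
print(tip_of("separator_tray","wrist")[:1])
go([(.5767,.0854,.07,-155.2),(.5767,.0854,.031,-155.2)])
```

```text
rib {'c': array([0.5784, 0.0852]), 'long': 51.5, 'short': 9.0, 'long_ang': 24.6, 'z': 0.0247, 'n': 519}
tray {'c': array([0.5728, 0.0975]), 'long': 128.3, 'short': 81.6, 'long_ang': -65.3, 'z': 0.0071, 'n': 1963}
[{'point': [0.5733, 0.0965, -0.0012], 'conf': 0.81}]
t 10.33 at [0.574  0.0876 0.2487] phi -155.39 F [-0.1  0.2  0.2] w 52.3 gf 0.0 j6 -90
slide [-0.002, -0.003, 0.179] spin -0.2
slide [0.0, -0.0, 0.039] spin 0.0
```

View pics/w4.png

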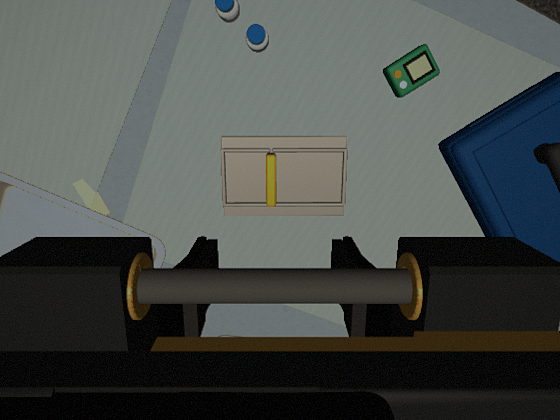

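Emit:
{"method": "servo_tool", "body": {"slide": [[-0.003,-0.004,0.04],[-0.003,-0.004,0.08],[-0.003,-0.004,0.12],[-0.003,-0.004,0.16],[-0.003,-0.004,0.175]], "spin": [0,0,0,0,0], "grip": [0.5,0.5,0.5,0.5,0.5]}}

```text
time_s: 10.75
tcp_pos: [0.5749, 0.0843, 0.068]
ee_rot: [[-0.91, -0.415, -0.009], [-0.415, 0.91, -0.003], [0.009, 0.001, -1.0]]
wrist_force: [-0.0, -0.7, -0.3]
gripper_width: 0.506
gripper_force: 0.0
```

Emit:
{"method": "servo_tool", "body": {"slide": [[0,0,0.01],[0,0,0.025],[0,0,0.042],[0,0,0.042],[0,0,0.042]], "spin": [0,0,0,0,0], "grip": [0.5,0.5,0.5,0.5,1]}}

```text
time_s: 11.17
tcp_pos: [0.579, 0.0859, 0.0321]
ee_rot: [[-0.909, -0.417, 0.001], [-0.417, 0.909, -0.0], [-0.0, -0.0, -1.0]]
wrist_force: [0.6, -0.9, 0.2]
gripper_width: 0.475
gripper_force: 0.0
```

Emit:
{"method": "servo_tool", "body": {"slide": [[0,0,0],[0,0,0],[0,0,0],[0,0,0],[0,0,0]], "spin": [0,0,0,0,0], "grip": [1,1,1,1,1]}}

```text
time_s: 11.58
tcp_pos: [0.5785, 0.0859, 0.032]
ee_rot: [[-0.909, -0.417, 0.001], [-0.417, 0.909, 0.0], [-0.001, -0.0, -1.0]]
wrist_force: [0.1, 0.6, -0.1]
gripper_width: 0.135
gripper_force: 0.0
```

Emit:
{"method": "servo_tool", "body": {"slide": [[0,0,0],[0,0,0],[0,0,0],[0,0,0],[0,0,0]], "spin": [0,0,0,0,0], "grip": [1,1,1,1,1]}}

```text
time_s: 12.0
tcp_pos: [0.5785, 0.0859, 0.032]
ee_rot: [[-0.909, -0.417, 0.0], [-0.417, 0.909, 0.0], [-0.0, -0.0, -1.0]]
wrist_force: [-0.6, -0.1, 4.4]
gripper_width: 0.113
gripper_force: 30.0
```

Emit:
{"method": "servo_tool", "body": {"slide": [[0,0,-0.01],[0,0,-0.04],[0,0,-0.07],[0,0,-0.1],[0,0,-0.12]], "spin": [0,0,0,0,0], "grip": [1,1,1,1,1]}}

```text
time_s: 12.42
tcp_pos: [0.5793, 0.0861, 0.1547]
ee_rot: [[-0.909, -0.417, 0.004], [-0.417, 0.909, 0.001], [-0.004, -0.001, -1.0]]
wrist_force: [0.7, 0.1, -0.6]
gripper_width: 0.111
gripper_force: 30.0
```

Run:
```python
from plan import go
go([(.4875,-.3536,.148,-157)],ds=.16)
```

```text
t 12.42 at [0.5793 0.0861 0.1547] phi -155.32 F [ 0.7  0.1 -0.6] w 9.7 gf 30.0 j6 -90
slide [0.089, -0.12, 0.002] spin 0.6
slide [0.088, -0.122, 0.002] spin 0.5
slide [0.086, -0.122, 0.003] spin 0.6
```

Emit:
{"method": "servo_tool", "body": {"slide": [[0.012,-0.016,0],[0.032,-0.043,0],[0.053,-0.072,0],[0.074,-0.1,0],[0.089,-0.12,0]], "spin": [0,0,0.3,0.6,0.6], "grip": [1,1,1,1,1]}}

```text
time_s: 12.83
tcp_pos: [0.5463, -0.0624, 0.1516]
ee_rot: [[-0.914, -0.406, -0.001], [-0.406, 0.914, 0.0], [0.001, 0.0, -1.0]]
wrist_force: [0.8, -0.1, -0.3]
gripper_width: 0.113
gripper_force: 30.0
```

Emit:
{"method": "servo_tool", "body": {"slide": [[0.018,-0.025,0],[0.036,-0.05,0],[0.054,-0.075,0],[0.072,-0.1,0],[0.088,-0.122,0]], "spin": [0,0,0.3,0.5,0.5], "grip": [1,1,1,1,1]}}

```text
time_s: 13.25
tcp_pos: [0.5161, -0.2092, 0.1516]
ee_rot: [[-0.917, -0.399, -0.0], [-0.399, 0.917, 0.0], [0.0, 0.0, -1.0]]
wrist_force: [1.4, 0.6, -0.6]
gripper_width: 0.114
gripper_force: 30.0
```

Emit:
{"method": "servo_tool", "body": {"slide": [[0.018,-0.025,0],[0.036,-0.05,0],[0.054,-0.076,0],[0.072,-0.102,0],[0.086,-0.122,0]], "spin": [0,0,0.3,0.6,0.6], "grip": [1,1,1,1,1]}}

```text
time_s: 13.67
tcp_pos: [0.486, -0.3558, 0.1515]
ee_rot: [[-0.921, -0.389, -0.0], [-0.389, 0.921, 0.0], [0.0, 0.0, -1.0]]
wrist_force: [-0.2, 0.6, -1.1]
gripper_width: 0.109
gripper_force: 30.0
```

Emit:
{"method": "servo_tool", "body": {"slide": [[0,0,0],[0,0,0],[0,0,0],[0,0,0],[0,0,0]], "spin": [0,0,0,0,0], "grip": [1,1,1,1,1]}}

```text
time_s: 14.08
tcp_pos: [0.4872, -0.3528, 0.1517]
ee_rot: [[-0.92, -0.391, 0.0], [-0.391, 0.92, 0.0], [-0.0, 0.0, -1.0]]
wrist_force: [-0.4, 0.7, -0.9]
gripper_width: 0.114
gripper_force: 30.0
```

```bash
cat > ext.py <<'E'
from h import *
def ext(W,zlo,zhi,c=(.4824,-.3414),a=23.):
    ex=np.array([np.cos(np.radians(a)),np.sin(np.radians(a))]);ey=np.array([-ex[1],ex[0]])
    P=W[(W[...,2]>zlo)&(W[...,2]<zhi)&(np.hypot(W[...,0]-c[0],W[...,1]-c[1])<.13)][:,:2]-c
    if not len(P): return "none"
    return np.round(np.r_[np.percentile(P@ex*1000,[.2,99.8]),np.percentile(P@ey*1000,[.2,99.8])],1)
E
python3 - <<'E'
from wl import *; from plan import go; from ext import ext
W,I=wrist("w5"); np.savez("w5.npz",W=W,I=I)
print("rim",ext(W,.055,.07)); print("tray",ext(W,.122,.136)); print(rect(W,I,(.482,-.341),.13,.12,.137))
go([(.4875,-.3536,.1,-157)])
E
```

```text
rim [-64.5   9.2 -87.1  83.9]
tray [-41.9  40.5 -62.5  64.2]
{'c': array([ 0.4628, -0.3488]), 'long': 128.4, 'short': 42.7, 'long_ang': -66.8, 'z': 0.1229, 'n': 20223}
t 14.13 at [ 0.4872 -0.3528  0.1517] phi -156.95 F [-0.1  0.2  0. ] w 10.0 gf 30.0 j6 -46
slide [0.0, -0.001, 0.052] spin 0.0
```

View pics/w5.png

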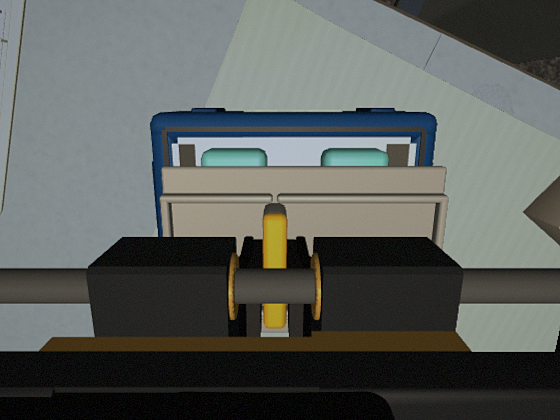

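Emit:
{"method": "servo_tool", "body": {"slide": [[0,-0.002,0.008],[0,-0.002,0.02],[0,-0.002,0.034],[0,-0.002,0.045],[0,-0.002,0.05]], "spin": [0,0,0,0,0], "grip": [1,1,1,1,1]}}

```text
time_s: 14.55
tcp_pos: [0.4868, -0.3548, 0.0993]
ee_rot: [[-0.921, -0.39, -0.003], [-0.39, 0.921, 0.002], [0.002, 0.003, -1.0]]
wrist_force: [0.1, -0.2, -0.6]
gripper_width: 0.116
gripper_force: 30.0
```

Emit:
{"method": "servo_tool", "body": {"slide": [[0,0,0.008],[0,0,0.016],[0,0,0.023],[0,0,0.029],[0,0,0.029]], "spin": [0,0,0,0,0], "grip": [1,1,1,1,1]}}

```text
time_s: 14.97
tcp_pos: [0.4877, -0.3557, 0.0721]
ee_rot: [[-0.921, -0.39, -0.0], [-0.39, 0.921, -0.0], [0.0, 0.0, -1.0]]
wrist_force: [-0.8, -0.6, -1.2]
gripper_width: 0.115
gripper_force: 30.0
```

Emit:
{"method": "servo_tool", "body": {"slide": [[0,0,0],[0,0,0],[0,0,0],[0,0,0],[0,0,0]], "spin": [0,0,0,0,0], "grip": [1,1,1,1,1]}}

```text
time_s: 15.38
tcp_pos: [0.4877, -0.3557, 0.0727]
ee_rot: [[-0.921, -0.39, 0.0], [-0.39, 0.921, -0.0], [-0.0, -0.0, -1.0]]
wrist_force: [1.1, -0.4, -1.0]
gripper_width: 0.11
gripper_force: 30.0
```

Emit:
{"method": "servo_tool", "body": {"slide": [[0,0,0],[0,0,0],[0,0,0],[0,0,0],[0,0,0]], "spin": [0,0,0,0,0], "grip": [0.7,0.7,0.7,0.7,0.7]}}

```text
time_s: 15.8
tcp_pos: [0.4877, -0.3557, 0.0726]
ee_rot: [[-0.921, -0.39, 0.0], [-0.39, 0.921, -0.0], [-0.0, -0.0, -1.0]]
wrist_force: [0.1, -0.7, -0.1]
gripper_width: 0.293
gripper_force: 0.0
```

Emit:
{"method": "servo_tool", "body": {"slide": [[0,0,-0.01],[0,0,-0.04],[0,0,-0.08],[0,0,-0.12],[0,0,-0.15]], "spin": [0,0,0,0,0], "grip": [0.7,0.7,0.7,0.7,0.7]}}

```text
time_s: 16.22
tcp_pos: [0.4883, -0.3562, 0.2272]
ee_rot: [[-0.921, -0.391, 0.004], [-0.391, 0.921, -0.003], [-0.002, -0.004, -1.0]]
wrist_force: [0.2, 0.5, 0.0]
gripper_width: 0.305
gripper_force: 0.0
```

Emit:
{"method": "servo_tool", "body": {"slide": [[0,0,0],[0,0,0],[0,0,0],[0,0,0],[0,0,0]], "spin": [0,0,0,0,0], "grip": [0.7,0.7,0.7,0.7,0.7]}}

```text
time_s: 16.63
tcp_pos: [0.487, -0.3553, 0.221]
ee_rot: [[-0.921, -0.39, -0.003], [-0.39, 0.921, 0.001], [0.002, 0.002, -1.0]]
wrist_force: [-0.3, -0.0, 0.0]
gripper_width: 0.302
gripper_force: 0.0
```

Run:
```python
from wl import *; from plan import go; from ext import ext
W,I=wrist("w6")
print("rib",rect(W,I,(.487,-.355),.05,.059,.075,lambda h:(h[...,0]>15)&(h[...,0]<35)&(h[...,1]>100)))
print("rim",ext(W,.055,.07),"tray",ext(W,.042,.053))
print("tray",rect(W,I,(.482,-.341),.1,.04,.053))
go([(.4082,-.1315,.22,-105.7)],ds=.18)
```

```text
rib {'c': array([ 0.487 , -0.3554]), 'long': 50.9, 'short': 9.0, 'long_ang': 22.7, 'z': 0.0647, 'n': 744}
rim [-64.2  62.6 -87.3  85.5] tray [-66.4  47.6 -90.6  89. ]
tray {'c': array([ 0.4824, -0.3435]), 'long': 128.3, 'short': 82.8, 'long_ang': -67.1, 'z': 0.0432, 'n': 13508}
t 16.68 at [ 0.4871 -0.3554  0.2211] phi -157.05 F [ 0.9 -0.2 -0.3] w 26.3 gf 0.0 j6 -46
slide [-0.007, 0.118, 0.001] spin -25.7
slide [-0.058, 0.104, 0.0] spin -25.6
```

View pics/w6.png

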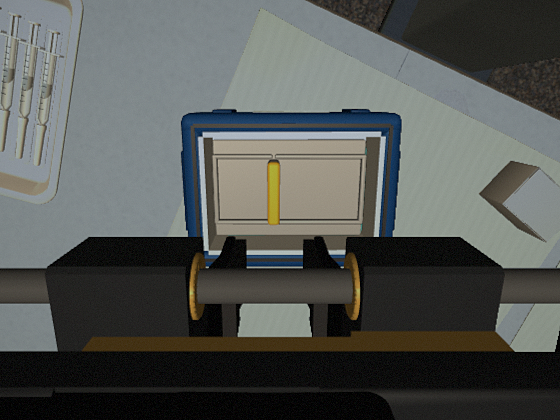

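Emit:
{"method": "servo_tool", "body": {"slide": [[-0.007,0.118,0],[-0.007,0.118,0],[-0.007,0.118,0],[-0.007,0.118,0],[-0.007,0.118,0]], "spin": [-25.7,-25.7,-25.7,-25.7,-25.7], "grip": [0.1,0.1,0.1,0.1,0.1]}}

```text
time_s: 17.1
tcp_pos: [0.4474, -0.2429, 0.2224]
ee_rot: [[-0.658, -0.753, -0.001], [-0.753, 0.658, 0.0], [0.001, 0.001, -1.0]]
wrist_force: [0.4, 0.4, 0.6]
gripper_width: 0.594
gripper_force: 0.0
```

Emit:
{"method": "servo_tool", "body": {"slide": [[-0.058,0.104,0],[-0.058,0.104,0],[-0.058,0.104,0],[-0.058,0.104,0],[-0.058,0.104,0]], "spin": [-25.6,-25.6,-25.6,-25.6,-25.6], "grip": [0.1,0.1,0.1,0.1,0.1]}}

```text
time_s: 17.52
tcp_pos: [0.4085, -0.1311, 0.2226]
ee_rot: [[-0.269, -0.963, 0.0], [-0.963, 0.269, -0.0], [0.0, -0.0, -1.0]]
wrist_force: [0.5, -0.5, 0.2]
gripper_width: 0.885
gripper_force: 0.0
```

Emit:
{"method": "servo_tool", "body": {"slide": [[0,0,0],[0,0,0],[0,0,0],[0,0,0],[0,0,0]], "spin": [0,0,0,0,0], "grip": [0.1,0.1,0.1,0.1,0.1]}}

```text
time_s: 17.93
tcp_pos: [0.4084, -0.1327, 0.2223]
ee_rot: [[-0.274, -0.962, -0.001], [-0.962, 0.274, -0.0], [0.0, 0.001, -1.0]]
wrist_force: [-0.5, -0.2, 0.4]
gripper_width: 0.902
gripper_force: 0.0
```

Run:
```python
from wl import *; from plan import go
W,I=wrist("w7")
print("cart",rect(W,I,(.408,-.131),.06,.033,.055))
go([(.4085,-.1317,.1,-105.7),(.4085,-.1317,.037,-105.7)])
```

```text
cart {'c': array([ 0.4098, -0.1318]), 'long': 58.5, 'short': 42.5, 'long_ang': 74.0, 'z': 0.0406, 'n': 3206}
t 17.98 at [ 0.4084 -0.1326  0.2223] phi -105.85 F [ 0.3 -0.6  0.8] w 78.5 gf 0.0 j6 -20
slide [-0.001, 0.0, 0.122] spin -0.1
slide [0.0, 0.0, 0.063] spin -0.0
```

Emit:
{"method": "servo_tool", "body": {"slide": [[0,-0.001,0.04],[0,-0.001,0.08],[0,-0.001,0.11],[0,-0.001,0.12],[0,-0.001,0.122]], "spin": [0,0,0,0,0], "grip": [0.1,0.1,0.1,0.1,0.1]}}

```text
time_s: 18.4
tcp_pos: [0.4074, -0.1326, 0.098]
ee_rot: [[-0.272, -0.962, -0.006], [-0.962, 0.273, -0.0], [0.002, 0.006, -1.0]]
wrist_force: [0.1, 0.2, 0.1]
gripper_width: 0.903
gripper_force: 0.0
```

Emit:
{"method": "servo_tool", "body": {"slide": [[0,0,0.015],[0,0,0.03],[0,0,0.045],[0,0,0.058],[0,0,0.063]], "spin": [0,0,0,0,0], "grip": [0.1,0.1,0.1,0.1,0.1]}}

```text
time_s: 18.82
tcp_pos: [0.4095, -0.1324, 0.0371]
ee_rot: [[-0.272, -0.962, -0.0], [-0.962, 0.272, -0.0], [0.0, 0.0, -1.0]]
wrist_force: [0.4, -0.9, -0.2]
gripper_width: 0.896
gripper_force: 0.0
```

Emit:
{"method": "servo_tool", "body": {"slide": [[0,0,0],[0,0,0],[0,0,0],[0,0,0],[0,0,0]], "spin": [0,0,0,0,0], "grip": [0.3,0.4,0.45,1,1]}}

```text
time_s: 19.23
tcp_pos: [0.4098, -0.1323, 0.0383]
ee_rot: [[-0.271, -0.962, 0.002], [-0.962, 0.271, 0.0], [-0.001, -0.002, -1.0]]
wrist_force: [-0.7, -0.4, -0.6]
gripper_width: 0.606
gripper_force: 0.0
```

Emit:
{"method": "servo_tool", "body": {"slide": [[0,0,0],[0,0,0],[0,0,0],[0,0,0],[0,0,0]], "spin": [0,0,0,0,0], "grip": [1,1,1,1,1]}}

```text
time_s: 19.65
tcp_pos: [0.4095, -0.1323, 0.038]
ee_rot: [[-0.271, -0.963, 0.001], [-0.963, 0.271, -0.0], [-0.0, -0.001, -1.0]]
wrist_force: [-1.5, 1.3, 5.6]
gripper_width: 0.496
gripper_force: 30.0
```

Emit:
{"method": "servo_tool", "body": {"slide": [[0,0,-0.01],[0,0,-0.04],[0,0,-0.07],[0,0,-0.1],[0,0,-0.12]], "spin": [0,0,0,0,0], "grip": [1,1,1,1,1]}}

```text
time_s: 20.07
tcp_pos: [0.4099, -0.1323, 0.16]
ee_rot: [[-0.271, -0.963, 0.003], [-0.963, 0.271, -0.0], [-0.001, -0.003, -1.0]]
wrist_force: [0.4, 0.2, -0.1]
gripper_width: 0.495
gripper_force: 30.0
```

Run:
```python
from plan import go
go([(.4719,-.3195,.157,-67)],ds=.15)
```

```text
t 20.07 at [ 0.4099 -0.1323  0.16  ] phi -105.72 F [ 0.4  0.2 -0.1] w 43.0 gf 30.0 j6 -20
slide [0.082, -0.055, 0.001] spin -19.4
slide [0.095, -0.025, 0.002] spin -19.3
```

Emit:
{"method": "servo_tool", "body": {"slide": [[0.008,-0.005,0],[0.024,-0.016,0],[0.043,-0.029,0],[0.063,-0.042,0],[0.082,-0.055,0]], "spin": [-2,-6,-10,-15,-19.4], "grip": [1,1,1,1,1]}}

```text
time_s: 20.48
tcp_pos: [0.4398, -0.227, 0.1572]
ee_rot: [[0.068, -0.998, -0.001], [-0.998, -0.068, 0.0], [-0.0, 0.001, -1.0]]
wrist_force: [1.2, -0.3, -0.7]
gripper_width: 0.497
gripper_force: 30.0
```

Emit:
{"method": "servo_tool", "body": {"slide": [[0.025,-0.007,0],[0.05,-0.013,0],[0.07,-0.018,0],[0.085,-0.022,0],[0.095,-0.025,0]], "spin": [-5,-10,-14,-17,-19.3], "grip": [1,1,1,1,1]}}

```text
time_s: 20.9
tcp_pos: [0.4709, -0.3208, 0.1566]
ee_rot: [[0.391, -0.92, -0.001], [-0.92, -0.391, 0.0], [-0.001, 0.001, -1.0]]
wrist_force: [-0.1, 0.1, 0.1]
gripper_width: 0.496
gripper_force: 30.0
```

Emit:
{"method": "servo_tool", "body": {"slide": [[0,0,0],[0,0,0],[0,0,0],[0,0,0],[0,0,0]], "spin": [0,0,0,0,0], "grip": [1,1,1,1,1]}}

```text
time_s: 21.32
tcp_pos: [0.4708, -0.3186, 0.1577]
ee_rot: [[0.391, -0.921, -0.0], [-0.921, -0.391, 0.0], [-0.0, -0.0, -1.0]]
wrist_force: [-0.6, 0.6, -0.4]
gripper_width: 0.495
gripper_force: 30.0
```

Run:
```python
from plan import go
go([(.4719,-.3195,.11,-67),(.4719,-.3195,.0825,-67)])
```

```text
t 21.32 at [ 0.4708 -0.3186  0.1577] phi -67.01 F [-0.6  0.6 -0.4] w 43.1 gf 30.0 j6 41
slide [0.001, -0.001, 0.048] spin -0.0
slide [0.0, 0.0, 0.027] spin -0.0
```

Emit:
{"method": "servo_tool", "body": {"slide": [[0.001,-0.001,0.008],[0.001,-0.001,0.02],[0.001,-0.001,0.032],[0.001,-0.001,0.042],[0.001,-0.001,0.048]], "spin": [0,0,0,0,0], "grip": [1,1,1,1,1]}}

```text
time_s: 21.73
tcp_pos: [0.4716, -0.3193, 0.1079]
ee_rot: [[0.39, -0.921, -0.002], [-0.921, -0.39, 0.001], [-0.002, 0.002, -1.0]]
wrist_force: [0.1, -0.2, -0.8]
gripper_width: 0.493
gripper_force: 30.0
```

Emit:
{"method": "servo_tool", "body": {"slide": [[0,0,0.007],[0,0,0.014],[0,0,0.02],[0,0,0.025],[0,0,0.027]], "spin": [0,0,0,0,0], "grip": [1,1,1,1,1]}}

```text
time_s: 22.15
tcp_pos: [0.472, -0.3198, 0.082]
ee_rot: [[0.39, -0.921, -0.001], [-0.921, -0.39, 0.0], [-0.001, 0.001, -1.0]]
wrist_force: [-3.6, 2.8, 9.7]
gripper_width: 0.498
gripper_force: 30.0
```

Emit:
{"method": "servo_tool", "body": {"slide": [[0,0,0],[0,0,0],[0,0,0],[0,0,0],[0,0,0]], "spin": [0,0,0,0,0], "grip": [1,1,1,1,1]}}

```text
time_s: 22.57
tcp_pos: [0.4724, -0.3199, 0.0827]
ee_rot: [[0.39, -0.921, 0.0], [-0.921, -0.39, -0.0], [0.0, -0.0, -1.0]]
wrist_force: [0.0, 0.4, -0.9]
gripper_width: 0.498
gripper_force: 30.0
```

Emit:
{"method": "servo_tool", "body": {"slide": [[0,0,0],[0,0,0],[0,0,0],[0,0,0],[0,0,0]], "spin": [0,0,0,0,0], "grip": [0.4,0.4,0.4,0.4,0.4]}}

```text
time_s: 22.98
tcp_pos: [0.4723, -0.3199, 0.0826]
ee_rot: [[0.39, -0.921, 0.0], [-0.921, -0.39, -0.0], [0.0, -0.0, -1.0]]
wrist_force: [0.9, 0.5, -0.4]
gripper_width: 0.599
gripper_force: 0.0
```

Emit:
{"method": "servo_tool", "body": {"slide": [[0,0,-0.01],[0,0,-0.03],[0,0,-0.06],[0,0,-0.1],[0,0,-0.135]], "spin": [0,0,0,0,0], "grip": [0.4,0.4,0.4,0.4,0.4]}}

```text
time_s: 23.4
tcp_pos: [0.4721, -0.32, 0.2202]
ee_rot: [[0.39, -0.921, 0.0], [-0.921, -0.39, -0.001], [0.001, -0.0, -1.0]]
wrist_force: [0.8, -0.6, 0.2]
gripper_width: 0.602
gripper_force: 0.0
```

Emit:
{"method": "servo_tool", "body": {"slide": [[0,0,0],[0,0,0],[0,0,0],[0,0,0],[0,0,0]], "spin": [0,0,0,0,0], "grip": [0.4,0.4,0.4,0.4,0.4]}}

```text
time_s: 23.82
tcp_pos: [0.4716, -0.3196, 0.2161]
ee_rot: [[0.39, -0.921, -0.003], [-0.921, -0.39, 0.001], [-0.002, 0.002, -1.0]]
wrist_force: [-0.6, 1.1, 0.4]
gripper_width: 0.597
gripper_force: 0.0
```

Run:
```python
from wl import *; from plan import go; from ext import ext
W,I=wrist("w8")
print("rib",rect(W,I,(.487,-.355),.05,.059,.075,lambda h:(h[...,0]>15)&(h[...,0]<35)&(h[...,1]>100)))
print("cart",rect(W,I,(.472,-.3195),.05,.079,.095))
go([(.428,.1635,.22,-124.1)])
```

```text
rib {'c': array([ 0.4877, -0.3558]), 'long': 51.4, 'short': 9.3, 'long_ang': 23.0, 'z': 0.0647, 'n': 867}
cart {'c': array([ 0.4721, -0.3197]), 'long': 58.6, 'short': 42.7, 'long_ang': -67.0, 'z': 0.0845, 'n': 4408}
t 23.87 at [ 0.4717 -0.3196  0.2162] phi -67.05 F [-0.5 -0.1 -0.5] w 52.2 gf 0.0 j6 41
slide [-0.154, -0.049, -0.001] spin 19.0
slide [-0.162, 0.003, -0.002] spin 19.0
slide [-0.152, 0.056, -0.001] spin 19.1
```

View pics/w8.png

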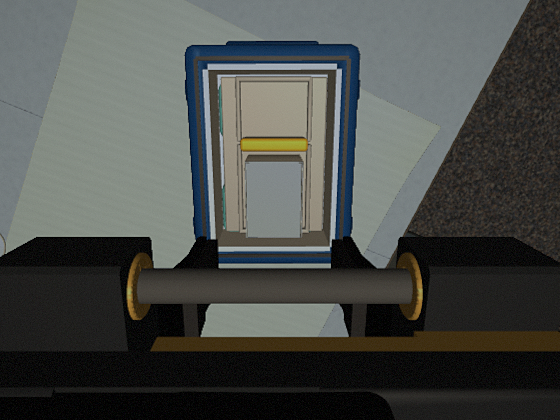

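Emit:
{"method": "servo_tool", "body": {"slide": [[-0.154,-0.049,0],[-0.154,-0.049,0],[-0.154,-0.049,0],[-0.154,-0.049,0],[-0.154,-0.049,0]], "spin": [19,19,19,19,19], "grip": [0.2,0.2,0.2,0.2,0.2]}}

```text
time_s: 24.28
tcp_pos: [0.4561, -0.1544, 0.217]
ee_rot: [[0.074, -0.997, -0.002], [-0.997, -0.074, 0.001], [-0.001, 0.002, -1.0]]
wrist_force: [-1.2, 0.7, -0.4]
gripper_width: 0.788
gripper_force: 0.0
```

Emit:
{"method": "servo_tool", "body": {"slide": [[-0.162,0.003,0],[-0.162,0.003,0],[-0.162,0.003,0],[-0.162,0.003,0],[-0.162,0.003,0]], "spin": [19,19,19,19,19], "grip": [0.2,0.2,0.2,0.2,0.2]}}

```text
time_s: 24.7
tcp_pos: [0.4426, 0.0053, 0.2172]
ee_rot: [[-0.257, -0.966, -0.001], [-0.966, 0.257, 0.0], [0.0, 0.001, -1.0]]
wrist_force: [0.5, -0.8, 0.4]
gripper_width: 0.803
gripper_force: 0.0
```

Emit:
{"method": "servo_tool", "body": {"slide": [[-0.152,0.056,0],[-0.152,0.056,0],[-0.152,0.056,0],[-0.152,0.056,0],[-0.152,0.056,0]], "spin": [19.1,19.1,19.1,19.1,19.1], "grip": [0.2,0.2,0.2,0.2,0.2]}}

```text
time_s: 25.12
tcp_pos: [0.4285, 0.1673, 0.2172]
ee_rot: [[-0.559, -0.829, 0.0], [-0.829, 0.559, 0.0], [-0.0, -0.0, -1.0]]
wrist_force: [0.4, -0.8, -0.2]
gripper_width: 0.799
gripper_force: 0.0
```

Emit:
{"method": "servo_tool", "body": {"slide": [[0,0,0],[0,0,0],[0,0,0],[0,0,0],[0,0,0]], "spin": [0,0,0,0,0], "grip": [0.2,0.2,0.2,0.2,0.2]}}

```text
time_s: 25.53
tcp_pos: [0.4286, 0.1627, 0.2174]
ee_rot: [[-0.563, -0.827, -0.0], [-0.827, 0.563, -0.0], [0.0, 0.0, -1.0]]
wrist_force: [0.4, -0.6, -0.6]
gripper_width: 0.806
gripper_force: 0.0
```

Run:
```python
from wl import *; from plan import go
W,I=wrist("w9")
r=rect(W,I,(.428,.1635),.05,.01,.03);print("log",r)
go([(*r["c"],.08,-90+r["long_ang"]),(*r["c"],.034,-90+r["long_ang"])])
```

```text
log {'c': array([0.4296, 0.1634]), 'long': 42.3, 'short': 32.3, 'long_ang': -33.3, 'z': 0.0172, 'n': 1599}
t 25.58 at [0.4286 0.1628 0.2175] phi -124.24 F [ 0.3 -0.2 -1. ] w 69.8 gf 0.0 j6 -75
slide [-0.001, -0.0, 0.138] spin -0.9
slide [-0.0, -0.0, 0.046] spin -0.0
```

Emit:
{"method": "servo_tool", "body": {"slide": [[-0.001,0,0.04],[-0.001,0,0.08],[-0.001,0,0.11],[-0.001,0,0.13],[-0.001,0,0.138]], "spin": [-0.5,-0.5,-0.5,-0.5,-0.5], "grip": [0.2,0.2,0.2,0.2,0.2]}}

```text
time_s: 26.0
tcp_pos: [0.4276, 0.1627, 0.0768]
ee_rot: [[-0.555, -0.832, -0.005], [-0.832, 0.555, -0.004], [0.006, 0.002, -1.0]]
wrist_force: [-0.2, -0.3, -0.0]
gripper_width: 0.802
gripper_force: 0.0
```

Emit:
{"method": "servo_tool", "body": {"slide": [[0,0,0.015],[0,0,0.03],[0,0,0.04],[0,0,0.047],[0,0,0.047]], "spin": [0,0,0,0,0], "grip": [0.2,0.2,0.2,0.3,0.4]}}

```text
time_s: 26.42
tcp_pos: [0.4291, 0.1642, 0.032]
ee_rot: [[-0.555, -0.832, -0.001], [-0.832, 0.555, -0.001], [0.001, 0.0, -1.0]]
wrist_force: [-0.9, 0.5, 0.1]
gripper_width: 0.726
gripper_force: 0.0
```

Emit:
{"method": "servo_tool", "body": {"slide": [[0,0,0],[0,0,0],[0,0,0],[0,0,0],[0,0,0]], "spin": [0,0,0,0,0], "grip": [0.45,1,1,1,1]}}

```text
time_s: 26.83
tcp_pos: [0.4296, 0.165, 0.0334]
ee_rot: [[-0.554, -0.833, 0.002], [-0.833, 0.554, 0.001], [-0.002, -0.001, -1.0]]
wrist_force: [-0.1, -0.2, 4.0]
gripper_width: 0.489
gripper_force: 30.0
```

Emit:
{"method": "servo_tool", "body": {"slide": [[0,0,0],[0,0,0],[0,0,0],[0,0,0],[0,0,0]], "spin": [0,0,0,0,0], "grip": [1,1,1,1,1]}}

```text
time_s: 27.25
tcp_pos: [0.4296, 0.165, 0.0334]
ee_rot: [[-0.554, -0.833, 0.001], [-0.833, 0.554, 0.001], [-0.001, -0.001, -1.0]]
wrist_force: [0.5, -0.8, 6.6]
gripper_width: 0.493
gripper_force: 30.0
```

Emit:
{"method": "servo_tool", "body": {"slide": [[0,0,-0.01],[0,0,-0.04],[0,0,-0.08],[0,0,-0.12],[0,0,-0.14]], "spin": [0,0,0,0,0], "grip": [1,1,1,1,1]}}

```text
time_s: 27.67
tcp_pos: [0.4305, 0.1655, 0.1771]
ee_rot: [[-0.553, -0.833, 0.006], [-0.833, 0.553, 0.004], [-0.006, -0.003, -1.0]]
wrist_force: [-0.1, 1.5, 0.3]
gripper_width: 0.49
gripper_force: 30.0
```

Run:
```python
from plan import go
go([(.4975,-.3795,.172,-67)],ds=.16)
```

```text
t 27.67 at [0.4305 0.1655 0.1771] phi -123.58 F [-0.1  1.5  0.3] w 42.7 gf 30.0 j6 -75
slide [0.104, -0.089, 0.001] spin -14.1
slide [0.123, -0.061, 0.002] spin -14.2
slide [0.134, -0.03, 0.001] spin -14.1
slide [0.138, 0.005, 0.001] spin -14.2
```

Emit:
{"method": "servo_tool", "body": {"slide": [[0.01,-0.009,0],[0.03,-0.026,0],[0.055,-0.047,0],[0.08,-0.068,0],[0.104,-0.089,0]], "spin": [-1,-4,-7,-11,-14.1], "grip": [1,1,1,1,1]}}

```text
time_s: 28.08
tcp_pos: [0.4449, 0.0274, 0.1725]
ee_rot: [[-0.331, -0.944, -0.0], [-0.944, 0.331, 0.0], [-0.0, 0.0, -1.0]]
wrist_force: [0.7, 0.2, -0.2]
gripper_width: 0.492
gripper_force: 30.0
```

Emit:
{"method": "servo_tool", "body": {"slide": [[0.025,-0.012,0],[0.05,-0.025,0],[0.074,-0.037,0],[0.098,-0.049,0],[0.123,-0.061,0]], "spin": [-3,-6,-9,-12,-14.2], "grip": [1,1,1,1,1]}}

```text
time_s: 28.5
tcp_pos: [0.4615, -0.1088, 0.1724]
ee_rot: [[-0.091, -0.996, -0.0], [-0.996, 0.091, 0.0], [-0.0, 0.0, -1.0]]
wrist_force: [0.0, -0.6, -0.1]
gripper_width: 0.494
gripper_force: 30.0
```

Emit:
{"method": "servo_tool", "body": {"slide": [[0.027,-0.006,0],[0.054,-0.012,0],[0.08,-0.018,0],[0.107,-0.024,0],[0.134,-0.03,0]], "spin": [-3,-6,-9,-12,-14.1], "grip": [1,1,1,1,1]}}

```text
time_s: 28.92
tcp_pos: [0.4789, -0.245, 0.1722]
ee_rot: [[0.154, -0.988, -0.001], [-0.988, -0.154, 0.0], [-0.001, 0.001, -1.0]]
wrist_force: [0.6, 0.7, -0.5]
gripper_width: 0.487
gripper_force: 30.0
```

Emit:
{"method": "servo_tool", "body": {"slide": [[0.03,0.001,0],[0.06,0.002,0],[0.09,0.003,0],[0.12,0.004,0],[0.138,0.005,0]], "spin": [-3,-6,-9,-12,-14.2], "grip": [1,1,1,1,1]}}

```text
time_s: 29.33
tcp_pos: [0.4952, -0.3834, 0.1718]
ee_rot: [[0.391, -0.921, -0.001], [-0.921, -0.391, 0.0], [-0.0, 0.0, -1.0]]
wrist_force: [1.3, -0.0, 0.3]
gripper_width: 0.489
gripper_force: 30.0
```

Emit:
{"method": "servo_tool", "body": {"slide": [[0,0,0],[0,0,0],[0,0,0],[0,0,0],[0,0,0]], "spin": [0,0,0,0,0], "grip": [1,1,1,1,1]}}

```text
time_s: 29.75
tcp_pos: [0.4954, -0.3799, 0.1728]
ee_rot: [[0.391, -0.92, 0.0], [-0.92, -0.391, 0.0], [-0.0, -0.0, -1.0]]
wrist_force: [0.7, -0.0, -0.1]
gripper_width: 0.489
gripper_force: 30.0
```

Run:
```python
from plan import go
go([(.497,-.3785,.11,-67),(.497,-.3785,.078,-67)])
```

```text
t 29.75 at [ 0.4954 -0.3799  0.1728] phi -66.98 F [ 0.7 -0.  -0.1] w 42.6 gf 30.0 j6 46
slide [-0.001, -0.002, 0.063] spin 0.0
slide [0.0, -0.0, 0.032] spin 0.0
```

Emit:
{"method": "servo_tool", "body": {"slide": [[-0.001,-0.002,0.015],[-0.001,-0.002,0.03],[-0.001,-0.002,0.045],[-0.001,-0.002,0.057],[-0.001,-0.002,0.063]], "spin": [0,0,0,0,0], "grip": [1,1,1,1,1]}}

```text
time_s: 30.17
tcp_pos: [0.4962, -0.378, 0.1081]
ee_rot: [[0.391, -0.921, -0.002], [-0.921, -0.391, 0.001], [-0.002, 0.002, -1.0]]
wrist_force: [-0.4, -0.4, -0.6]
gripper_width: 0.496
gripper_force: 30.0
```

Emit:
{"method": "servo_tool", "body": {"slide": [[0,0,0.008],[0,0,0.016],[0,0,0.024],[0,0,0.029],[0,0,0.032]], "spin": [0,0,0,0,0], "grip": [1,1,1,1,1]}}

```text
time_s: 30.58
tcp_pos: [0.4966, -0.3791, 0.0773]
ee_rot: [[0.39, -0.921, -0.001], [-0.921, -0.39, 0.0], [-0.001, 0.001, -1.0]]
wrist_force: [-3.1, 4.2, 15.9]
gripper_width: 0.49
gripper_force: 30.0
```

Emit:
{"method": "servo_tool", "body": {"slide": [[0,0,0],[0,0,0],[0,0,0],[0,0,0],[0,0,0]], "spin": [0,0,0,0,0], "grip": [1,1,1,1,1]}}

```text
time_s: 31.0
tcp_pos: [0.4968, -0.3793, 0.0776]
ee_rot: [[0.39, -0.921, 0.0], [-0.921, -0.39, -0.0], [0.0, -0.0, -1.0]]
wrist_force: [0.9, -0.8, 0.2]
gripper_width: 0.49
gripper_force: 30.0
```

Emit:
{"method": "servo_tool", "body": {"slide": [[0,0,0],[0,0,0],[0,0,0],[0,0,0],[0,0,0]], "spin": [0,0,0,0,0], "grip": [0.4,0.4,0.4,0.4,0.4]}}

```text
time_s: 31.42
tcp_pos: [0.4969, -0.3793, 0.0776]
ee_rot: [[0.39, -0.921, 0.0], [-0.921, -0.39, -0.0], [0.0, -0.0, -1.0]]
wrist_force: [0.1, 0.2, 0.4]
gripper_width: 0.597
gripper_force: 0.0
```

Emit:
{"method": "servo_tool", "body": {"slide": [[0,0,-0.01],[0,0,-0.03],[0,0,-0.06],[0,0,-0.1],[0,0,-0.14]], "spin": [0,0,0,0,0], "grip": [0.4,0.4,0.4,0.4,0.4]}}

```text
time_s: 31.83
tcp_pos: [0.4962, -0.3791, 0.2193]
ee_rot: [[0.39, -0.921, -0.001], [-0.921, -0.39, 0.0], [-0.001, 0.001, -1.0]]
wrist_force: [0.4, -1.6, 0.2]
gripper_width: 0.599
gripper_force: 0.0
```

Emit:
{"method": "servo_tool", "body": {"slide": [[-0.03,0,-0.02],[-0.03,0,-0.02],[-0.03,0,-0.02],[-0.03,0,-0.02],[-0.03,0,-0.02]], "spin": [0,0,0,0,0], "grip": [0.4,0.4,0.4,0.4,0.4]}}

```text
time_s: 32.25
tcp_pos: [0.4846, -0.3516, 0.2362]
ee_rot: [[0.39, -0.921, -0.002], [-0.921, -0.39, 0.001], [-0.002, 0.002, -1.0]]
wrist_force: [0.1, 0.3, -0.2]
gripper_width: 0.603
gripper_force: 0.0
```

Run:
```python
from wl import *; from plan import go; from ext import ext
W,I=wrist("w10"); np.savez("w10.npz",W=W,I=I)
print("rib",rect(W,I,(.487,-.355),.05,.059,.075,lambda h:(h[...,0]>15)&(h[...,0]<35)&(h[...,1]>100)))
print("cart",rect(W,I,(.472,-.3195),.05,.079,.095))
print("log",rect(W,I,(.498,-.38),.03,.053,.075))
print("rim",ext(W,.058,.07))
go([(.4695,.3265,.26,-123)])
```

```text
rib {'c': array([ 0.4872, -0.356 ]), 'long': 51.4, 'short': 9.8, 'long_ang': 22.8, 'z': 0.0646, 'n': 744}
cart {'c': array([ 0.4724, -0.3204]), 'long': 57.6, 'short': 42.5, 'long_ang': -66.7, 'z': 0.0845, 'n': 3478}
log {'c': array([ 0.4978, -0.3808]), 'long': 42.9, 'short': 31.4, 'long_ang': 23.2, 'z': 0.0612, 'n': 1989}
rim [-63.8  63.9 -86.7  58.9]
t 32.3 at [ 0.4847 -0.3518  0.2359] phi -67.06 F [ 0.3 -0.  -0.3] w 52.4 gf 0.0 j6 43
slide [-0.158, -0.063, -0.006] spin 14.0
slide [-0.168, -0.022, -0.006] spin 14.0
slide [-0.168, 0.018, -0.006] spin 14.0
slide [-0.159, 0.059, -0.006] spin 13.9
```

View pics/w10.png

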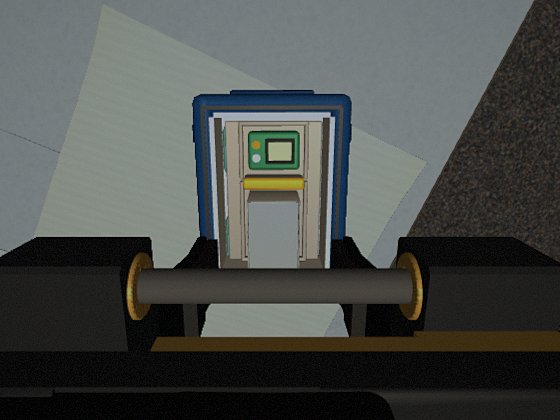

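Emit:
{"method": "servo_tool", "body": {"slide": [[-0.158,-0.063,-0.006],[-0.158,-0.063,-0.006],[-0.158,-0.063,-0.006],[-0.158,-0.063,-0.006],[-0.158,-0.063,-0.006]], "spin": [14,14,14,14,14], "grip": [0.4,0.4,0.4,0.4,0.4]}}

```text
time_s: 32.72
tcp_pos: [0.4809, -0.178, 0.2427]
ee_rot: [[0.159, -0.987, -0.002], [-0.987, -0.159, 0.001], [-0.001, 0.002, -1.0]]
wrist_force: [-1.1, 0.4, -0.2]
gripper_width: 0.603
gripper_force: 0.0
```

Emit:
{"method": "servo_tool", "body": {"slide": [[-0.168,-0.022,-0.006],[-0.168,-0.022,-0.006],[-0.168,-0.022,-0.006],[-0.168,-0.022,-0.006],[-0.168,-0.022,-0.006]], "spin": [14,14,14,14,14], "grip": [0.4,0.4,0.4,0.4,0.4]}}

```text
time_s: 33.13
tcp_pos: [0.4771, -0.0091, 0.2489]
ee_rot: [[-0.085, -0.996, -0.001], [-0.996, 0.085, -0.0], [0.0, 0.001, -1.0]]
wrist_force: [0.2, 0.4, 0.1]
gripper_width: 0.596
gripper_force: 0.0
```

Emit:
{"method": "servo_tool", "body": {"slide": [[-0.168,0.018,-0.006],[-0.168,0.018,-0.006],[-0.168,0.018,-0.006],[-0.168,0.018,-0.006],[-0.168,0.018,-0.006]], "spin": [14,14,14,14,14], "grip": [0.4,0.4,0.4,0.4,0.4]}}

```text
time_s: 33.55
tcp_pos: [0.4744, 0.1606, 0.2547]
ee_rot: [[-0.323, -0.946, -0.0], [-0.946, 0.323, -0.0], [0.0, 0.0, -1.0]]
wrist_force: [0.4, -0.3, -1.0]
gripper_width: 0.605
gripper_force: 0.0
```

Emit:
{"method": "servo_tool", "body": {"slide": [[-0.159,0.059,-0.006],[-0.159,0.059,-0.006],[-0.159,0.059,-0.006],[-0.159,0.059,-0.006],[-0.159,0.059,-0.006]], "spin": [14,14,14,14,14], "grip": [0.4,0.4,0.4,0.4,0.4]}}

```text
time_s: 33.97
tcp_pos: [0.4706, 0.3313, 0.2599]
ee_rot: [[-0.542, -0.84, -0.0], [-0.84, 0.542, -0.0], [0.0, -0.0, -1.0]]
wrist_force: [1.0, -0.5, 0.2]
gripper_width: 0.6
gripper_force: 0.0
```

Emit:
{"method": "servo_tool", "body": {"slide": [[0,0,0],[0,0,0],[0,0,0],[0,0,0],[0,0,0]], "spin": [0,0,0,0,0], "grip": [0.4,0.4,0.4,0.4,0.4]}}

```text
time_s: 34.38
tcp_pos: [0.4703, 0.3249, 0.2618]
ee_rot: [[-0.547, -0.837, 0.0], [-0.837, 0.547, 0.0], [-0.0, -0.0, -1.0]]
wrist_force: [0.3, -0.4, -0.5]
gripper_width: 0.6
gripper_force: 0.0
```

Run:
```python
from wl import *; from plan import go
W,I=wrist("w11"); np.savez("w11.npz",W=W,I=I)
print("lid",rect(W,I,(.4695,.3265),.13,.03,.058))
r=rect(W,I,(.4695,.3265),.09,.066,.085);print("bar",r)
go([(*r["c"],.12,-180+r["long_ang"]),(*r["c"],.081,-180+r["long_ang"])])
```

```text
lid {'c': array([0.4706, 0.3263]), 'long': 172.3, 'short': 130.3, 'long_ang': 57.2, 'z': 0.0496, 'n': 21668}
bar {'c': array([0.471, 0.326]), 'long': 98.2, 'short': 15.2, 'long_ang': 57.2, 'z': 0.0724, 'n': 1867}
t 34.43 at [0.4703 0.3251 0.2619] phi -123.13 F [-0.3 -0.  -0. ] w 52.2 gf 0.0 j6 -84
slide [-0.001, -0.0, 0.142] spin -0.3
slide [-0.0, -0.0, 0.039] spin -0.0
```

View pics/w11.png

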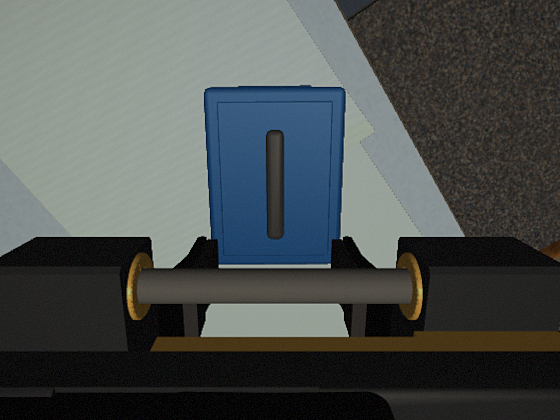

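Emit:
{"method": "servo_tool", "body": {"slide": [[-0.001,0,0.04],[-0.001,0,0.08],[-0.001,0,0.115],[-0.001,0,0.135],[-0.001,0,0.142]], "spin": [-0.3,-0.3,-0.3,-0.3,-0.3], "grip": [0.4,0.5,0.5,0.5,0.5]}}

```text
time_s: 34.85
tcp_pos: [0.469, 0.3247, 0.1159]
ee_rot: [[-0.542, -0.84, -0.005], [-0.84, 0.542, -0.005], [0.007, 0.002, -1.0]]
wrist_force: [0.3, -0.6, -0.3]
gripper_width: 0.508
gripper_force: 0.0
```

Emit:
{"method": "servo_tool", "body": {"slide": [[0,0,0.012],[0,0,0.024],[0,0,0.034],[0,0,0.039],[0,0,0.039]], "spin": [0,0,0,0,0], "grip": [0.5,0.5,0.5,0.5,0.6]}}

```text
time_s: 35.27
tcp_pos: [0.4705, 0.3268, 0.0802]
ee_rot: [[-0.541, -0.841, -0.001], [-0.841, 0.541, -0.001], [0.001, 0.0, -1.0]]
wrist_force: [0.1, -0.3, 1.1]
gripper_width: 0.475
gripper_force: 0.0
```

Emit:
{"method": "servo_tool", "body": {"slide": [[0,0,0],[0,0,0],[0,0,0],[0,0,0],[0,0,0]], "spin": [0,0,0,0,0], "grip": [0.7,1,1,1,1]}}

```text
time_s: 35.68
tcp_pos: [0.4708, 0.3274, 0.0812]
ee_rot: [[-0.541, -0.841, 0.001], [-0.841, 0.541, 0.001], [-0.001, -0.0, -1.0]]
wrist_force: [-0.5, -0.3, 1.2]
gripper_width: 0.183
gripper_force: 30.0
```

Emit:
{"method": "servo_tool", "body": {"slide": [[0,0,0],[0,0,0],[0,0,0],[0,0,0],[0,0,0]], "spin": [0,0,0,0,0], "grip": [1,1,1,1,1]}}

```text
time_s: 36.1
tcp_pos: [0.4708, 0.3274, 0.0811]
ee_rot: [[-0.541, -0.841, 0.001], [-0.841, 0.541, 0.001], [-0.001, -0.0, -1.0]]
wrist_force: [-0.9, -0.0, 5.6]
gripper_width: 0.181
gripper_force: 30.0
```

Emit:
{"method": "servo_tool", "body": {"slide": [[0,0,-0.01],[0,0,-0.04],[0,0,-0.08],[0,0,-0.11],[0,0,-0.13]], "spin": [0,0,0,0,0], "grip": [1,1,1,1,1]}}

```text
time_s: 36.52
tcp_pos: [0.471, 0.3275, 0.2139]
ee_rot: [[-0.541, -0.841, 0.003], [-0.841, 0.541, 0.003], [-0.004, -0.001, -1.0]]
wrist_force: [0.7, 1.2, -1.7]
gripper_width: 0.18
gripper_force: 30.0
```

Run:
```python
from plan import go
go([(.4824,-.3414,.21,-67)],ds=.14)
```

```text
t 36.52 at [0.471  0.3275 0.2139] phi -122.73 F [ 0.7  1.2 -1.7] w 15.6 gf 30.0 j6 -84
slide [0.111, -0.074, 0.001] spin -11.1
slide [0.124, -0.052, 0.001] spin -11.2
slide [0.131, -0.026, 0.0] spin -11.1
slide [0.134, -0.001, 0.001] spin -11.2
slide [0.131, 0.025, 0.001] spin -11.1
```

Emit:
{"method": "servo_tool", "body": {"slide": [[0.01,-0.007,0],[0.032,-0.021,0],[0.058,-0.039,0],[0.085,-0.057,0],[0.111,-0.074,0]], "spin": [-1,-3,-6,-9,-11.1], "grip": [1,1,1,1,1]}}

```text
time_s: 36.93
tcp_pos: [0.4717, 0.192, 0.2099]
ee_rot: [[-0.366, -0.93, -0.002], [-0.93, 0.366, -0.001], [0.001, 0.002, -1.0]]
wrist_force: [0.2, 0.0, -2.1]
gripper_width: 0.178
gripper_force: 30.0
```

Emit:
{"method": "servo_tool", "body": {"slide": [[0.025,-0.01,0],[0.05,-0.021,0],[0.075,-0.031,0],[0.1,-0.042,0],[0.124,-0.052,0]], "spin": [-2,-4,-6,-9,-11.2], "grip": [1,1,1,1,1]}}

```text
time_s: 37.35
tcp_pos: [0.4744, 0.0577, 0.2101]
ee_rot: [[-0.179, -0.984, -0.002], [-0.984, 0.179, -0.0], [0.0, 0.002, -1.0]]
wrist_force: [0.2, -0.8, -1.7]
gripper_width: 0.177
gripper_force: 30.0
```

Emit:
{"method": "servo_tool", "body": {"slide": [[0.026,-0.005,0],[0.052,-0.01,0],[0.079,-0.016,0],[0.105,-0.021,0],[0.131,-0.026,0]], "spin": [-2,-4,-6,-9,-11.1], "grip": [1,1,1,1,1]}}

```text
time_s: 37.77
tcp_pos: [0.4762, -0.0755, 0.2101]
ee_rot: [[0.013, -1.0, -0.002], [-1.0, -0.013, 0.0], [-0.0, 0.002, -1.0]]
wrist_force: [0.7, -0.4, -2.2]
gripper_width: 0.181
gripper_force: 30.0
```

Emit:
{"method": "servo_tool", "body": {"slide": [[0.027,0,0],[0.054,0,0],[0.08,0,0],[0.107,-0.001,0],[0.134,-0.001,0]], "spin": [-2,-4,-6,-9,-11.2], "grip": [1,1,1,1,1]}}

```text
time_s: 38.18
tcp_pos: [0.4789, -0.2093, 0.21]
ee_rot: [[0.207, -0.978, -0.002], [-0.978, -0.207, 0.001], [-0.001, 0.001, -1.0]]
wrist_force: [0.4, -0.5, -2.4]
gripper_width: 0.178
gripper_force: 30.0
```

Emit:
{"method": "servo_tool", "body": {"slide": [[0.03,0.006,0],[0.06,0.012,0],[0.09,0.017,0],[0.115,0.022,0],[0.131,0.025,0]], "spin": [-2,-5,-8,-10,-11.1], "grip": [1,1,1,1,1]}}

```text
time_s: 38.6
tcp_pos: [0.4812, -0.3436, 0.2095]
ee_rot: [[0.389, -0.921, -0.002], [-0.921, -0.389, 0.001], [-0.002, 0.001, -1.0]]
wrist_force: [0.3, 1.2, -2.3]
gripper_width: 0.18
gripper_force: 30.0
```

Emit:
{"method": "servo_tool", "body": {"slide": [[0,0,0],[0,0,0],[0,0,0],[0,0,0],[0,0,0]], "spin": [0,0,0,0,0], "grip": [1,1,1,1,1]}}

```text
time_s: 39.02
tcp_pos: [0.4822, -0.3406, 0.2107]
ee_rot: [[0.391, -0.92, -0.0], [-0.92, -0.391, 0.0], [-0.0, -0.0, -1.0]]
wrist_force: [0.2, 0.4, -1.2]
gripper_width: 0.177
gripper_force: 30.0
```

Run:
```python
from wl import *; from plan import go; from ext import ext
W,I=wrist("w12")
print("lid",rect(W,I,(.4824,-.3414),.13,.165,.19), ext(W,.165,.19)); print("rim",ext(W,.055,.07))
go([(.482,-.3405,.155,-67),(.482,-.3405,.138,-67)])
```

```text
lid {'c': array([ 0.4988, -0.379 ]), 'long': 130.3, 'short': 91.1, 'long_ang': 23.0, 'z': 0.1791, 'n': 46037} [-62.8  63.9 -86.3  38.4]
rim none
t 39.07 at [ 0.4823 -0.3407  0.2107] phi -66.98 F [-0.3 -0.2 -2.6] w 15.5 gf 30.0 j6 43
slide [-0.0, 0.0, 0.056] spin 0.0
slide [-0.0, 0.0, 0.017] spin 0.0
```

View pics/w12.png

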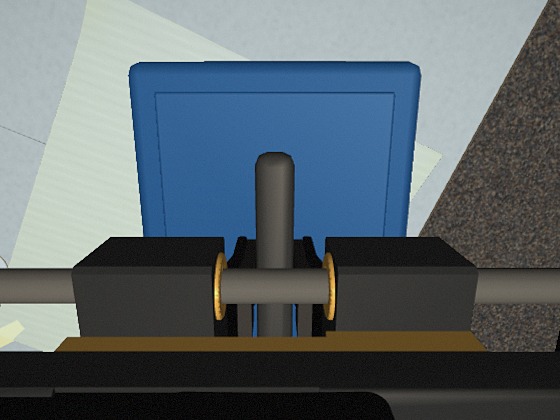

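Emit:
{"method": "servo_tool", "body": {"slide": [[0,0,0.012],[0,0,0.026],[0,0,0.04],[0,0,0.05],[0,0,0.054]], "spin": [0,0,0,0,0], "grip": [1,1,1,1,1]}}

```text
time_s: 39.48
tcp_pos: [0.4815, -0.3407, 0.1549]
ee_rot: [[0.39, -0.921, -0.003], [-0.921, -0.39, 0.001], [-0.002, 0.002, -1.0]]
wrist_force: [0.1, -0.0, -2.5]
gripper_width: 0.183
gripper_force: 30.0
```

Emit:
{"method": "servo_tool", "body": {"slide": [[0,0,0],[0,0,0],[0,0,0],[0,0,0.004],[0,0,0.008]], "spin": [0,0,0,0,0], "grip": [1,1,1,1,1]}}

```text
time_s: 39.9
tcp_pos: [0.4827, -0.3418, 0.1492]
ee_rot: [[0.39, -0.921, 0.002], [-0.921, -0.39, -0.001], [0.001, -0.001, -1.0]]
wrist_force: [-0.2, -0.8, -1.8]
gripper_width: 0.178
gripper_force: 30.0
```

Emit:
{"method": "servo_tool", "body": {"slide": [[0,0,0.003],[0,0,0.006],[0,0,0.009],[0,0,0.011],[0,0,0.012]], "spin": [0,0,0,0,0], "grip": [1,1,1,1,1]}}

```text
time_s: 40.32
tcp_pos: [0.4821, -0.3416, 0.1372]
ee_rot: [[0.39, -0.921, -0.001], [-0.921, -0.39, -0.0], [-0.0, 0.001, -1.0]]
wrist_force: [-2.4, 3.5, 7.0]
gripper_width: 0.177
gripper_force: 30.0
```

Seated at the expected height; release and back off.

Emit:
{"method": "servo_tool", "body": {"slide": [[0,0,0],[0,0,0],[0,0,0],[0,0,0],[0,0,0]], "spin": [0,0,0,0,0], "grip": [1,1,0.5,0.5,0.5]}}

```text
time_s: 40.73
tcp_pos: [0.4825, -0.3417, 0.1365]
ee_rot: [[0.39, -0.921, 0.001], [-0.921, -0.39, -0.0], [0.001, -0.001, -1.0]]
wrist_force: [0.2, 0.8, 0.1]
gripper_width: 0.33
gripper_force: 0.0
```

Emit:
{"method": "servo_tool", "body": {"slide": [[0,0,0],[0,0,0],[0,0,-0.01],[0,0,-0.03],[0,0,-0.06]], "spin": [0,0,0,0,0], "grip": [0.5,0.5,0.5,0.5,0.5]}}

```text
time_s: 41.15
tcp_pos: [0.4808, -0.3409, 0.1952]
ee_rot: [[0.39, -0.921, -0.005], [-0.921, -0.39, 0.003], [-0.005, 0.004, -1.0]]
wrist_force: [0.1, -0.9, 0.4]
gripper_width: 0.494
gripper_force: 0.0
```

Emit:
{"method": "servo_tool", "body": {"slide": [[-0.02,0,-0.03],[-0.04,0,-0.06],[-0.06,0,-0.09],[-0.06,0,-0.09],[-0.06,0,-0.09]], "spin": [0,0,0,0,0], "grip": [0.5,0.5,0.5,0.5,0.5]}}

```text
time_s: 41.57
tcp_pos: [0.4594, -0.2859, 0.2901]
ee_rot: [[0.391, -0.92, 0.007], [-0.92, -0.391, -0.002], [0.004, -0.005, -1.0]]
wrist_force: [0.4, 0.2, -1.1]
gripper_width: 0.5
gripper_force: 0.0
```

Run:
```python
from wl import *; from plan import go; from ext import ext
W,I=wrist("w13")
r=lambda a,b:rect(W,I,(.4824,-.3414),.13,a,b)
print("lid",r(.098,.115),"bar",r(.122,.14))
P=W[(np.hypot(W[...,0]-.4824,W[...,1]+.3414)<.06)&(W[...,2]>.1)&(W[...,2]<.114)]
A=np.c_[P[:,:2]-P[:,:2].mean(0),np.ones(len(P))];print("plane",np.linalg.lstsq(A,P[:,2],rcond=None)[0])
c=capture("top");T=world(c);print("top lid",rect(T,c["pixels"],(.4824,-.3414),.13,.09,.115),"bar",rect(T,c["pixels"],(.4824,-.3414),.08,.12,.14))
c=capture("scene");cv2.imwrite("pics/end.png",c["pixels"])
go([])
```

```text
lid {'c': array([ 0.4824, -0.342 ]), 'long': 173.8, 'short': 129.9, 'long_ang': -67.0, 'z': 0.1056, 'n': 29406} bar {'c': array([ 0.4824, -0.3422]), 'long': 99.5, 'short': 15.7, 'long_ang': -67.2, 'z': 0.1284, 'n': 2619}
plane [-0.00050134 -0.00121119  0.10590138]
top lid {'c': array([ 0.44  , -0.3165]), 'long': 98.6, 'short': 57.7, 'long_ang': -0.6, 'z': 0.1057, 'n': 687} bar {'c': array([ 0.4667, -0.3084]), 'long': 29.3, 'short': 15.8, 'long_ang': -65.7, 'z': 0.1278, 'n': 100}
t 41.72 at [ 0.4584 -0.2863  0.2857] phi -67.06 F [ 1.4 -0.8 -0.3] w 43.3 gf 0.0 j6 38
```

View pics/end.png

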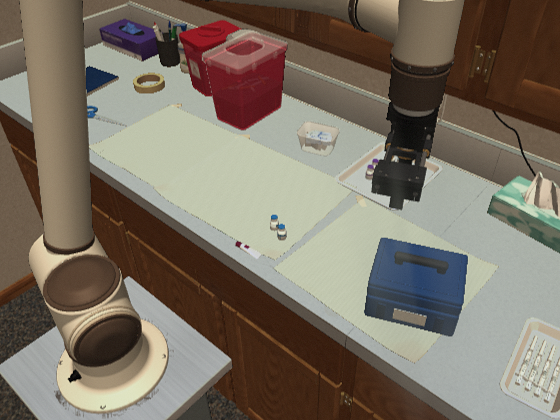

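The final picture shows the lid level and home on the box (px 415,285). The vials (px 277,226) and the ointment tube (px 248,247) are where they started.

```bash
python3 -c "
from station import *
print(finish_job())"
```

```text
the job is handed in; nothing more can be done
None
```

The box is packed in the order you gave, with the lid level and fully home. I handed the job in at about 42 s of the 147 s; the call returned no verdict.

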